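Load carved blanks into the spring clip rack and lock it with the stop block

TASK

The carved wooden panels standing in the wooden stand are to travel in the spring clip rack: push every one of them upright into a clip slot of its own, fully home on the slot floor and between the side rails. Only when all of them are in, plug the square stop block into the socket at the rack's side, right down to its head, and leave the mallet, the gouge and the pot where they are.

Things in the scene. Friction and masses are not known exactly. Their poses are not given: they have to be found in the camera images.
- rack: Fixed rack: flat grey tray (270 x 124 mm, 12 mm thick) with four alike clip slots in a row, 60 mm apart along its x; y runs along each slot, z up. Origin: middle of its underside, on the bench. Two rails stand 30 mm over the tray, inner faces at y = +-52 mm. A panel is clamped upright in a slot, thickness along x, its foot on the tray.
- slot0 (a point): Middle of the floor of the slot at the rack's -x end (12 mm above the bench), straight below the centre of a panel that is home. On the slot's -x side a fixed aluminium wall: upright face 6 mm from this point, 33 mm high, then flaring away to 12 mm at 47 mm above the slot floor.
- slot1 (a point): The same point of the next slot along +x. On each slot's +x side is a steel spring jaw, 60 mm wide: at rest its nose is 3 mm from this point (14 to 28 mm above the slot floor), and it flares to 12 mm away at 54 mm above the floor. The jaw slides back along x up to 12 mm.
- slot2 (a point): The same point of the third slot. The rest gap is 9 mm, a panel 12 mm: it must be pushed down with about 10 to 20 N, which wedges the jaw aside (5 N at rest, 8 N with a panel in); the jaw then clamps the panel against the wall and keeps it when released.
- slot3 (a point): The same point of the fourth slot, at the rack's +x end
- stand: Fixed low wooden stand, 270 x 110 mm, 40 mm high, with four crosswise slots 15 mm wide and 30 mm deep, 60 mm apart along its x, in which the panels start upright, feet 10 mm above the bench, 48 mm free between neighbours. Origin: middle of its underside.
- panel0_center (a point): Carved limewood panel, upright board 12 mm thick (its x), 90 mm wide (its y), 110 mm high (z), about 75 g, shallow rosettes on both faces; all panels are alike and either face may go to either side. The point is its centre, half-way up. It may be absent.
- panel1_center (a point): Carved limewood panel, upright board 12 mm thick (its x), 90 mm wide (its y), 110 mm high (z), about 75 g, shallow rosettes on both faces; all panels are alike and either face may go to either side. The point is its centre, half-way up. It may be absent.
- panel2_center (a point): Carved limewood panel, upright board 12 mm thick (its x), 90 mm wide (its y), 110 mm high (z), about 75 g, shallow rosettes on both faces; all panels are alike and either face may go to either side. The point is its centre, half-way up. It may be absent.
- panel3_center (a point): Carved limewood panel, upright board 12 mm thick (its x), 90 mm wide (its y), 110 mm high (z), about 75 g, shallow rosettes on both faces; all panels are alike and either face may go to either side. The point is its centre, half-way up. It may be absent.
- socket (a point): Centre of the mouth of the square socket in the dark steel block fixed at the rack's -y side, 98 mm from the row of slots (block 70 x 70 mm, its top level with this point, 42 mm above the bench). Hole 37 x 37 mm, mouth chamfered 3 mm, 34 mm deep, sides parallel to this frame's x and y (the rack's).
- plug_center (a point): Stop block standing on the bench: square steel shank below (34 x 34 mm, 26 mm long, its last 8 mm stepped in to 32, then 30 mm), square beech head above (42 x 42 mm, 34 mm high, sides parallel to the shank's); 60 mm high in all, 260 g. The point is half-way up, 30 mm above its foot. Fully in, the head's underside rests on the socket block.
- mallet: Bystander: round wooden carver's mallet lying on the bench, head 80 mm thick and 100 mm long, handle 130 mm more along its +x; origin under the middle of its head
- gouge: Bystander: carving gouge lying on the bench, 260 mm long along its x, 26 mm thick; origin near its middle on the bench
- pot: Bystander: white ceramic pot, 80 mm wide, 100 mm high; origin at the centre of its underside
Things that resemble listed ones, but are neither listed nor needed, are in the scene too. What is shaped like the part that bears panel3_center but green is not meant.

How it is judged (in metres and radians):
On the way, in this order (a step that is already met when the one before it is completed fails the run):
1. every panel is home in a clip slot (((x of panel0_center in the frame of slot0 between -0.006 and 0.006 m and y of panel0_center in the frame of slot0 between -0.014 and 0.014 m and z of panel0_center in the frame of slot0 below 0.058 m) or (x of panel0_center in the frame of slot1 between -0.006 and 0.006 m and y of panel0_center in the frame of slot1 between -0.014 and 0.014 m and z of panel0_center in the frame of slot1 below 0.058 m) or (x of panel0_center in the frame of slot2 between -0.006 and 0.006 m and y of panel0_center in the frame of slot2 between -0.014 and 0.014 m and z of panel0_center in the frame of slot2 below 0.058 m) or (x of panel0_center in the frame of slot3 between -0.006 and 0.006 m and y of panel0_center in the frame of slot3 between -0.014 and 0.014 m and z of panel0_center in the frame of slot3 below 0.058 m)) and angle between each of panel0_center, panel1_center, panel2_center, panel3_center's own z axis and vertical below 0.08 rad and angle between the x axis of each of panel0_center, panel1_center, panel2_center, panel3_center and the x axis of slot0, either way round below 0.1 rad and ((x of panel1_center in the frame of slot0 between -0.006 and 0.006 m and y of panel1_center in the frame of slot0 between -0.014 and 0.014 m and z of panel1_center in the frame of slot0 below 0.058 m) or (x of panel1_center in the frame of slot1 between -0.006 and 0.006 m and y of panel1_center in the frame of slot1 between -0.014 and 0.014 m and z of panel1_center in the frame of slot1 below 0.058 m) or (x of panel1_center in the frame of slot2 between -0.006 and 0.006 m and y of panel1_center in the frame of slot2 between -0.014 and 0.014 m and z of panel1_center in the frame of slot2 below 0.058 m) or (x of panel1_center in the frame of slot3 between -0.006 and 0.006 m and y of panel1_center in the frame of slot3 between -0.014 and 0.014 m and z of panel1_center in the frame of slot3 below 0.058 m)) and ((x of panel2_center in the frame of slot0 between -0.006 and 0.006 m and y of panel2_center in the frame of slot0 between -0.014 and 0.014 m and z of panel2_center in the frame of slot0 below 0.058 m) or (x of panel2_center in the frame of slot1 between -0.006 and 0.006 m and y of panel2_center in the frame of slot1 between -0.014 and 0.014 m and z of panel2_center in the frame of slot1 below 0.058 m) or (x of panel2_center in the frame of slot2 between -0.006 and 0.006 m and y of panel2_center in the frame of slot2 between -0.014 and 0.014 m and z of panel2_center in the frame of slot2 below 0.058 m) or (x of panel2_center in the frame of slot3 between -0.006 and 0.006 m and y of panel2_center in the frame of slot3 between -0.014 and 0.014 m and z of panel2_center in the frame of slot3 below 0.058 m)) and ((x of panel3_center in the frame of slot0 between -0.006 and 0.006 m and y of panel3_center in the frame of slot0 between -0.014 and 0.014 m and z of panel3_center in the frame of slot0 below 0.058 m) or (x of panel3_center in the frame of slot1 between -0.006 and 0.006 m and y of panel3_center in the frame of slot1 between -0.014 and 0.014 m and z of panel3_center in the frame of slot1 below 0.058 m) or (x of panel3_center in the frame of slot2 between -0.006 and 0.006 m and y of panel3_center in the frame of slot2 between -0.014 and 0.014 m and z of panel3_center in the frame of slot2 below 0.058 m) or (x of panel3_center in the frame of slot3 between -0.006 and 0.006 m and y of panel3_center in the frame of slot3 between -0.014 and 0.014 m and z of panel3_center in the frame of slot3 below 0.058 m))), for 0.2 s.
2. the stop block is fully in the socket (horizontal distance between plug_center and socket below 0.004 m and z of plug_center in the frame of socket below 0.007 m and angle between plug_center's own z axis and vertical below 0.06 rad), for 0.2 s.
At the end, for the whole second after the job is handed in: Each panel stands in its own slot: centre within 6 mm (rack x) and 14 mm (y) of the slot middle, foot within 3 mm of the floor, upright to 0.08 rad, square to 0.1 rad; the stop block within 4 mm of the socket centre, head within 3 mm of the block top, upright to 0.06 rad; all stay so (all of step 1 and all of step 2); the robot touches nothing.
It fails at once if the mallet is pushed more than 30 mm or tipped over (distance of mallet from where it was at the start of the episode above 0.03 m or angle between mallet's own z axis and vertical above 0.5 rad).
It fails at once if the gouge is pushed more than 30 mm or tipped over (distance of gouge from where it was at the start of the episode above 0.03 m).
It fails at once if the pot is pushed more than 30 mm or tipped over (distance of pot from where it was at the start of the episode above 0.03 m or angle between pot's own z axis and vertical above 0.5 rad).
Of panel0, panel1, panel2, panel3 only 3 to 4 are there at a start; the rules pass over those that are not, and their reading is None.
At some moment in a run one of plug may be knocked a few centimetres aside while the robot is not near it.
It also fails if it takes over 208 s, if anything falls off the work surface, if the arm or the gripper's body presses on something with over 40 N, if the wrist force passes 120 N, or if a joint passes its speed limit or range.

ROBOT

A 7-joint arm with a two-finger parallel gripper is mounted at the origin on the work surface. World frame = base frame: x ahead of the robot, y to its left, z up, the work surface at z = 0. Lengths are in m, angles in degrees, forces in N, time in s.
With the tool pointing down it reaches from about 0.4 to 0.75 m from the base axis. Payload 19.5 kg.
Tool frame: the origin (TCP) lies midway between the tips of the shut fingers; the grasp point (between the pads) lies 19 mm behind it; z points along the fingers, y is the line along which they close (so a half turn about z gives the same grasp; the last joint's range is limited). The gripper opens to 85 mm and grips with 20 to 120 N. Pads are 22 mm wide; open, the fingers measure 114 mm over their backs; the gripper's body (76 mm by 85 mm) begins 54 mm behind the grasp point. The pads swing forward as they close: fully open they stand 13 mm farther back than shut.
Start: joints at [70.319, 40.479, -1.581, 85.061, 1.261, 54.483, -4.326], TCP at [0.171, -0.549, 0.197] pointing down, gripper open.
Joint ranges: [-155.06, 155.06], [-18.47, 123.98], [-90, 86.84], [0, 140.48], [-83.41, 263.41], [0, 116], [-161.91, 161.91]. Speed limits (degrees/s): [108.29, 108.29, 147.25, 147.25, 172.46, 172.46, 172.46].

INTERFACE

Orientations are given as [roll, pitch, yaw] about the fixed x, y, z axes, in that order (R = Rz(yaw) Ry(pitch) Rx(roll)).
In Python, from station import r, imaging gives the robot as it stands.
- The arm moves only by the tool send_rows, never from a script. Its argument "targets" is a list of rows, each an object with "delta_rot": the turn, a rotation vector about the tool's x, y, z scaled (see below), a list of three; "xyz": the shift along the tool's x, y, z scaled (see below), a list of three; "gripper": the opening in per cent of the stroke, from 0 (shut) to 100 (fully open). In form: [{"delta_rot": [ax, ay, az], "xyz": [tx, ty, tz], "gripper": gripper}, ...]. A call has 1 to 10 rows; each row is the pose to reach, as a shift and turn from the pose commanded when the call began, along the tool's axes at that moment, turning the shorter way round; what a row does not reach only later rows make up. The controller multiplies each number of a shift by 20 cm and each number of a turn by pi rad. A row lasts 1/8 s, in which the tool goes at most 62.5 mm and 10.7 degrees, less where a joint would pass 70% of its speed; a pose out of reach is approached as far as the arm can. A call with a number of a shift or a turn outside -1 to 1 is refused whole. A call with a gripper value outside its range is refused whole. The fingers move at their own pace and stop on an object; "squeeze" is the grip in N (left out, the last holds). Time passes only in rows, so rows that repeat a pose let the fingers close. It gives the time, the measured TCP pose, the force, the opening and the grip force at its end, in the units of the state.
- r.sense(): the state, without advancing time (a new reading comes with each control period).
- imaging.capture(name): name is "side" or "top" or "wrist"; returns the picture (400x640x3 uint8, red, green, blue); there is no depth.
- imaging.calibration(name): a dict with "fx", "fy", "cx", "cy" (pixels), "R" (3x3) and "t" (3): a world point X has camera coordinates R X + t. Camera axes: x right, y down, z forward; pixel columns grow to the right and rows downward; lengths in m; the calibration is good to about 2 mm. A picture is of the moment at which its call begins: read the wrist's pose just before it. calibration takes no time and is no camera call; for the wrist camera it gives the pose at the moment of the call.
- r.job_done(): hands the job in; it is judged then, once.
The state is a dict: "time": time; "joints": joint angles; "qvel": joint speeds; "tau": joint torques, N m; "tcp_pos": TCP position; "ee_rot": TCP orientation; "wrist_force": force on the tool from outside, world axes, zero at the start; "wrist_torque": the same for the moment, N m; "opening": finger opening in m; "grasp_force": force on a finger pad.
Only numpy, scipy, OpenCV 4.12 (cv2) and the standard library are available. Lean on these libraries where they do the work, as an engineer would, in place of code of your own. Each camera call takes 0.05 s, during which the arm holds its last target. There are 200 camera calls.

## Working session

There is one attempt and no reset: what is moved stays moved. The work goes in short steps, Python scripts to look and compute and a tool call to move; the robot and the scene stay as the last step left them, time stands still between calls to the robot, and variables do not carry over. Pictures are saved under pics/ and viewed, at most 14 in all, crops included, and the job is handed in when it is done.

Besides the shell and the picture viewer there is one more tool, called after "Call:" as a command line: name --argument value ..., lists and objects as JSON in quotes. send_rows: Moves the arm, as the interface text tells. Shifts and turns lie within -1 to 1; 1 stands for 20 cm of shift or pi rad of turn. Its arguments: {"type":"object","properties":{"targets":{"type":"array"},"squeeze":{"type":"number"}},"required":["targets"]}

```bash
ls; mkdir -p pics; python3 - <<'E'
from station import r, imaging
import cv2
for n in("top","side"):
    im=imaging.capture(n); cv2.imwrite(f"pics/{n}0.png",im[:,:,::-1])
    c=imaging.calibration(n); print(n,c)
s=r.sense(); print(s)
E
```

```text
pics
top {'fx': 424.66409823108546, 'fy': 424.66409823108546, 'cx': 322.32028073494456, 'cy': 203.54088312948713, 'R': array([[-0.00650815, -0.99982197,  0.01771092],
       [-0.99779082,  0.00532189, -0.06622052],
       [ 0.06611448, -0.01810276, -0.99764782]]), 't': array([-0.03829845,  0.5015687 ,  1.30541922])}
side {'fx': 461.9431247864845, 'fy': 461.9431247864845, 'cx': 315.09841560431886, 'cy': 204.59577654990858, 'R': array([[-0.81478548, -0.5796343 ,  0.01219464],
       [-0.31069004,  0.41878171, -0.853284  ],
       [ 0.48948578, -0.69903216, -0.52130385]]), 't': array([0.37010371, 0.22661587, 1.32215054])}
{'time': 0.1, 'joints': array([70.31750222, 40.50865337, -1.58336425, 85.07897295,  1.26023582,
       54.48285051, -4.32515567]), 'qvel': array([-0.00905817, -0.08391055, -0.04899401,  0.02937248,  0.06963296,
        0.09879819, -0.02736964]), 'tau': array([ 8.53596976e-04, -8.84289551e+01,  1.23670902e+00, -2.36454159e+01,
        1.71462953e-02,  5.13965468e-03, -3.47714979e-05]), 'tcp_pos': array([ 0.17086265, -0.5487673 ,  0.19710246]), 'ee_rot': array([-1.79946828e+02,  6.44553818e-04,  1.72944761e+01]), 'wrist_force': array([-0.39472683, -0.79433677,  0.37591229]), 'wrist_torque': array([-0.00593433, -0.01270943,  0.03034109]), 'grasp_force': 0.0, 'opening': 0.08519892597856539}
```

View pics/top0.png

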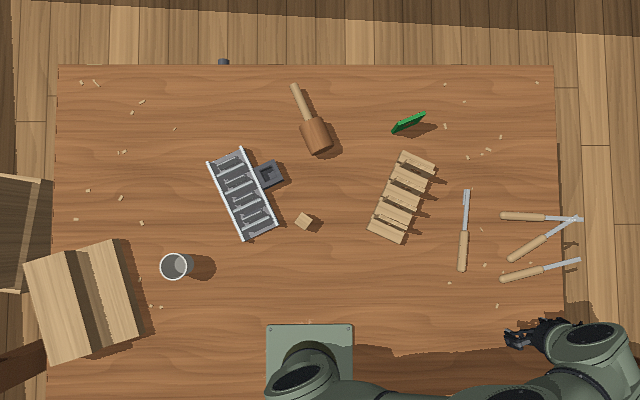

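View pics/side0.png

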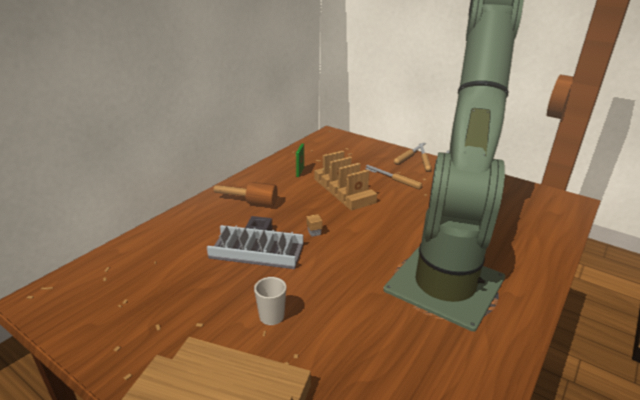

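The top view shows the rack around (243,195), the socket block at (270,174), the plug at (305,221), the stand at (402,197), the mallet at (315,137), the pot at (175,266), the gouge at (465,230) and a green decoy panel at (408,122). I'll enlarge the rack and stand.

```bash
python3 - <<'E'
import cv2
im=cv2.imread("pics/top0.png")
a=cv2.resize(im[140:248,195:320],None,fx=5.5,fy=5.5,interpolation=cv2.INTER_CUBIC);cv2.imwrite("pics/c1.png",a)
b=cv2.resize(im[145:250,355:480],None,fx=5.5,fy=5.5,interpolation=cv2.INTER_CUBIC);cv2.imwrite("pics/c2.png",b)
E
```

```text
(no output)
```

View pics/c1.png

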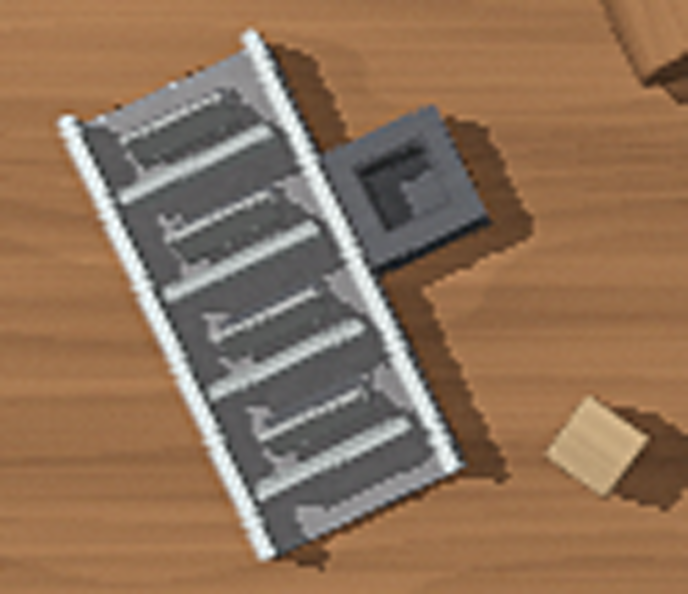

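View pics/c2.png

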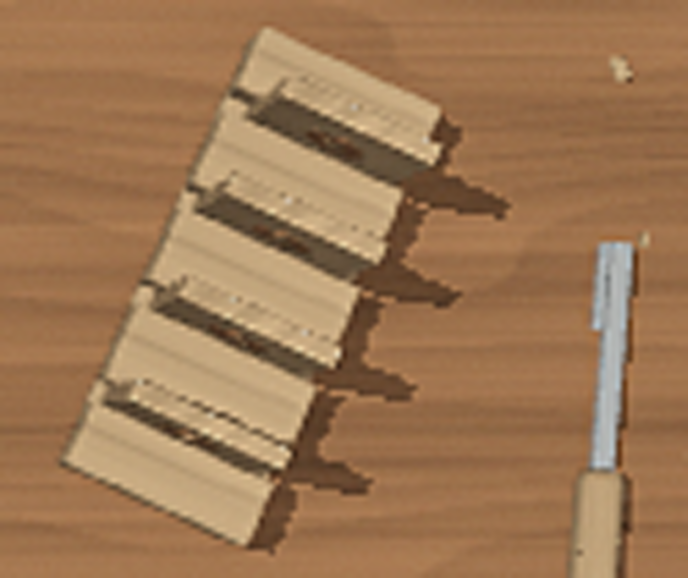

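Top crop: the rack's +x end is up, with walls below the jaws and slot3 at the top. The socket hole is near crop (408,190) and the plug near (597,447). All four panels are in the stand. I'll fit the poses.

```bash
cat > h.py <<'E'
import numpy as np
from scipy.optimize import least_squares
from scipy.spatial.transform import Rotation as Ro
from station import r, imaging
def proj(c,X):
    p=np.asarray(X)@np.array(c['R']).T+c['t']; return np.c_[c['fx']*p[:,0]/p[:,2]+c['cx'],c['fy']*p[:,1]/p[:,2]+c['cy']]
def back(c,uv,z):
    d=np.array([(uv[0]-c['cx'])/c['fx'],(uv[1]-c['cy'])/c['fy'],1])@c['R']; o=-np.array(c['R']).T@c['t']
    return o+d*(z-o[2])/d[2]
def crop(p,x0,y0,s): return (np.array(p,float)+.5)/s-.5+[x0,y0]
def world(q,L):
    L=np.asarray(L,float); c,s=np.cos(q[2]),np.sin(q[2])
    return np.c_[q[0]+c*L[:,0]-s*L[:,1],q[1]+s*L[:,0]+c*L[:,1],L[:,2]]
def fit(c,L,uv,q0):
    f=least_squares(lambda q:(proj(c,world(q,L))-uv).ravel(),q0); return f.x,np.abs(f.fun).max()
def go(pos,yaw):
    """shift/turn numbers from measured pose to TCP pos, tool down, yaw deg"""
    s=r.sense(); R0=Ro.from_euler('xyz',s['ee_rot'],degrees=True); R1=Ro.from_euler('xyz',[180,0,yaw],degrees=True)
    d=R0.inv().apply(np.array(pos)-s['tcp_pos'])/.2; w=(R0.inv()*R1).as_rotvec()/np.pi
    print('xyz',d.round(4),'rot',w.round(4))
E
python3 - <<'E'
from h import *
c=imaging.calibration('top')
uv=crop([(72,122),(265,553),(252,37),(455,465)],195,140,5.5)
L=[(135,57,42),(-135,57,42),(135,-57,42),(-135,-57,42)]
print('rack',*(q:=fit(c,np.array(L)/1e3,uv,[.5,.15,.4])[0],fit(c,np.array(L)/1e3,uv,[.5,.15,.4])[1]),np.degrees(q[2]))
sk=[back(c,p,.042) for p in crop([(435,105),(490,217),(372,272),(325,155)],195,140,5.5)]
m=np.mean(sk,0); cs,sn=np.cos(q[2]),np.sin(q[2]); d=m[:2]-q[:2]; print('socket',m,'in rack',cs*d[0]+sn*d[1],-sn*d[0]+cs*d[1])
pl=[back(c,p,.06) for p in crop([(592,395),(650,440),(604,497),(546,452)],195,140,5.5)]
m=np.mean(pl,0);print('plug',m,[np.degrees(np.arctan2(*(pl[(i+1)%4]-pl[i])[1::-1])) for i in range(4)])
uv=crop([(265,28),(442,106),(252,546),(64,462)],355,145,5.5)
L=np.array([(135,55,40),(135,-55,40),(-135,-55,40),(-135,55,40)])/1e3
q,e=fit(c,L,uv,[.5,-.2,-.4]);print('stand',q,e,np.degrees(q[2]))
for x in(-90,-30,30,90): print(x,world(q,[(x/1e3,0,.065)]))
for n,u in (('mallet',(317,140)),('pot',(175,266)),('gougetip',(467,190)),('green',(408,122))): print(n,back(c,u,0.03))
E
```

```text
rack [0.53367074 0.20402984 0.43390248] 1.069531381180667 24.860780726716385
socket [0.59239494 0.12396439 0.042     ] in rack 0.019621645944870376 -0.09733447487086046
plug [0.44723745 0.0168943  0.06      ] [np.float64(-128.12753554495652), np.float64(140.784127869697), np.float64(51.920083495798536), np.float64(-39.10291546630587)]
stand [ 0.52106682 -0.28346805 -0.43548662] 0.7289726578445084 -24.95154560566277
-90 [[ 0.43946698 -0.2455014   0.065     ]]
-30 [[ 0.49386688 -0.2708125   0.065     ]]
30 [[ 0.54826677 -0.2961236   0.065     ]]
90 [[ 0.60266666 -0.3214347   0.065     ]]
mallet [ 0.69881834 -0.02575545  0.03      ]
pot [0.31288579 0.40736743 0.03      ]
gougetip [ 0.54025474 -0.49111798  0.03      ]
green [ 0.75517275 -0.31128894  0.03      ]
```

```bash
python3 - <<'E'
from h import *
go([.33,-.42,.30],40); go([.46,-.26,.30],65.05)
E
```

```text
xyz [ 0.9511 -0.3787 -0.5141] rot [-3.000e-04 -1.000e-04 -1.261e-01]
xyz [ 1.8095 -0.9493 -0.5136] rot [-3.000e-04 -1.000e-04 -2.653e-01]
```

Call:
send_rows --targets '[{"xyz": [0.1,-0.05,-0.3],"delta_rot": [0,0,0],"gripper": 45},{"xyz": [0.4,-0.2,-0.5],"delta_rot": [0,0,-0.05],"gripper": 45},{"xyz": [0.7,-0.35,-0.51],"delta_rot": [0,0,-0.09],"gripper": 45},{"xyz": [0.95,-0.48,-0.51],"delta_rot": [0,0,-0.13],"gripper": 45},{"xyz": [0.95,-0.48,-0.51],"delta_rot": [0,0,-0.13],"gripper": 45}]'

```text
time: 0.72
tcp_pos: [0.3264, -0.3981, 0.2997]
ee_rot: [-180.0, -0.1, 41.1]
wrist_force: [-0.7, -0.7, 0.8]
opening: 0.0385
grasp_force: 0.0
```

```bash
python3 - <<'E'
from h import *
s=r.sense();print(s['time'],s['tcp_pos'],s['ee_rot'],s['opening'],s['joints'])
go([.46,-.26,.30],65.05)
E
```

```text
0.725 [ 0.32641889 -0.39807772  0.29970389] [-1.79997785e+02 -8.19788925e-02  4.10678081e+01] 0.038525384557066736 [51.71874204 29.08020947 -8.11371425 86.58355656  4.26307795 64.63795461
 -6.14405182]
xyz [ 9.571e-01 -8.170e-02 -1.000e-04] rot [ 1.000e-04 -5.000e-04 -1.332e-01]
```

Moves track well and the moves are quick.

Call:
send_rows --targets '[{"xyz": [0.3,-0.02,0],"delta_rot": [0,0,-0.045],"gripper": 45},{"xyz": [0.6,-0.05,0],"delta_rot": [0,0,-0.09],"gripper": 45},{"xyz": [0.957,-0.082,0],"delta_rot": [0,0,-0.133],"gripper": 45},{"xyz": [0.957,-0.082,0],"delta_rot": [0,0,-0.133],"gripper": 45},{"xyz": [0.957,-0.082,0],"delta_rot": [0,0,-0.133],"gripper": 45}]'

```text
time: 1.35
tcp_pos: [0.458, -0.264, 0.2992]
ee_rot: [-180.0, 0.0, 64.6]
wrist_force: [0.2, -0.2, -0.2]
opening: 0.0389
grasp_force: 0.0
```

```bash
python3 - <<'E'
from h import *
import cv2,pickle
s=r.sense();c=imaging.calibration('wrist');im=imaging.capture('wrist')
print(s['tcp_pos'],s['ee_rot'],c)
pickle.dump(c,open('w1.pkl','wb'));cv2.imwrite("pics/w1.png",im[:,:,::-1])
E
```

```text
[ 0.45796143 -0.26399013  0.29915953] [-1.79956573e+02  2.00094343e-02  6.45758670e+01] {'fx': 350.86237120148655, 'fy': 350.86237120148655, 'cx': 314.79659044917605, 'cy': 202.94642094087567, 'R': array([[ 9.03010532e-01, -4.29618087e-01, -5.27352565e-04],
       [-4.06290322e-01, -8.54375801e-01,  3.23990995e-01],
       [-1.39642949e-01, -2.92353022e-01, -9.46060018e-01]]), 't': array([-0.52752794, -0.11542832,  0.46462487])}
```

View pics/w1.png

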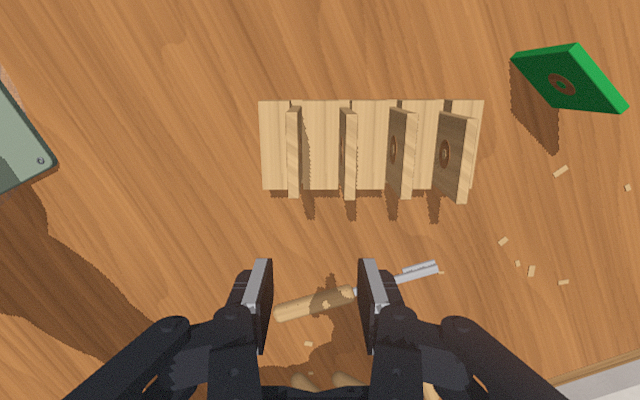

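Wrist view: four panels at columns about 293, 349, 405 and 460, the green decoy at the upper right, and the gouge under the fingers. I'll enlarge the stand.

```bash
python3 - <<'E'
import cv2
im=cv2.imread("pics/w1.png")
cv2.imwrite("pics/c3.png",cv2.resize(im[90:212,250:495],None,fx=3.2,fy=3.2,interpolation=cv2.INTER_CUBIC))
E
```

```text
(no output)
```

View pics/c3.png

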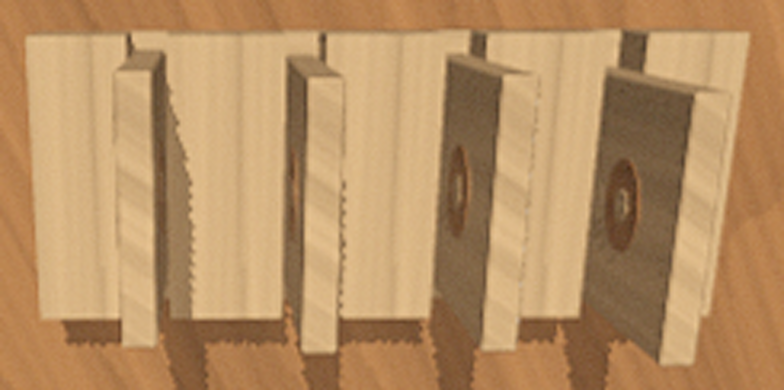

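```bash
python3 - <<'E'
from h import *
import pickle
c=pickle.load(open('w1.pkl','rb'))
P=[[(115,70),(158,68),(157,345),(122,347)],[(306,77),(344,77),(338,352),(303,353)],[(503,76),(538,73),(518,348),(483,350)],[(694,93),(729,92),(695,362),(660,365)]]
for p in P:
    w=np.array([back(c,u,.12) for u in crop(p,250,90,3.2)]); d=(w[0]+w[1]-w[2]-w[3])/2
    print(w.mean(0)[:2].round(4),'yaw',np.degrees(np.arctan2(d[1],d[0])).round(1),'len',np.linalg.norm(d).round(4),np.linalg.norm(w[0]-w[1]).round(4))
w=[back(c,u,.04) for u in crop([(27,36),(748,33),(42,318),(706,317)],250,90,3.2)]
print('stand',np.mean(w,0),w)
E
```

```text
[ 0.4431 -0.2441] yaw 64.0 len 0.0898 0.0133
[ 0.4957 -0.2717] yaw 65.5 len 0.0897 0.0117
[ 0.5505 -0.2967] yaw 65.4 len 0.0892 0.0108
[ 0.6022 -0.3272] yaw 65.5 len 0.0889 0.0108
stand [ 0.52234129 -0.2859057   0.04      ] [array([ 0.4240642 , -0.17869296,  0.04      ]), array([ 0.66775824, -0.29343322,  0.04      ]), array([ 0.37711887, -0.27812823,  0.04      ]), array([ 0.62042387, -0.39336837,  0.04      ])]
```

```bash
python3 - <<'E'
from h import *
c=imaging.calibration('wrist');print(back(c,(320,200),.04))
go([.56,.09,.33],114.86)
E
```

```text
[ 0.43720271 -0.32442853  0.04      ]
xyz [ 1.8216 -0.3007 -0.1545] rot [-3.000e-04  1.000e-04 -2.798e-01]
```

Call:
send_rows --targets '[{"xyz": [0.3,-0.02,-0.15],"delta_rot": [0,0,-0.045],"gripper": 45},{"xyz": [0.6,-0.07,-0.15],"delta_rot": [0,0,-0.09],"gripper": 45},{"xyz": [0.9,-0.12,-0.15],"delta_rot": [0,0,-0.135],"gripper": 45},{"xyz": [1,-0.14,-0.15],"delta_rot": [0,0,-0.19],"gripper": 45}]'

```text
time: 1.9
tcp_pos: [0.5187, -0.0691, 0.3297]
ee_rot: [180.0, -0.0, 99.2]
wrist_force: [0.2, -0.5, -0.2]
opening: 0.0382
grasp_force: 0.0
```

```bash
python3 - <<'E'
from h import *
go([.534,.204,.33],114.86)
E
```

```text
xyz [ 1.3359e+00  2.9310e-01 -1.1000e-03] rot [ 0.0001 -0.0001 -0.0871]
```

Call:
send_rows --targets '[{"xyz": [0.3,0.07,0],"delta_rot": [0,0,-0.04],"gripper": 45},{"xyz": [0.6,0.14,0],"delta_rot": [0,0,-0.087],"gripper": 45},{"xyz": [0.9,0.2,0],"delta_rot": [0,0,-0.087],"gripper": 45},{"xyz": [1,0.22,0],"delta_rot": [0,0,-0.087],"gripper": 45}]'

```text
time: 2.4
tcp_pos: [0.5311, 0.1351, 0.3294]
ee_rot: [-180.0, -0.0, 114.5]
wrist_force: [-1.3, -1.0, -0.4]
opening: 0.0385
grasp_force: 0.0
```

```bash
python3 - <<'E'
from h import *
go([.534,.204,.33],114.86)
E
```

```text
xyz [ 0.3072  0.156  -0.0029] rot [-0.0001 -0.0002 -0.0018]
```

Call:
send_rows --targets '[{"xyz": [0.3,0.15,0],"delta_rot": [0,0,-0.002],"gripper": 45},{"xyz": [0.3,0.15,0],"delta_rot": [0,0,-0.002],"gripper": 45},{"xyz": [0.3,0.15,0],"delta_rot": [0,0,-0.002],"gripper": 45},{"xyz": [0.3,0.15,0],"delta_rot": [0,0,-0.002],"gripper": 45}]'

```text
time: 2.9
tcp_pos: [0.5343, 0.1986, 0.3296]
ee_rot: [-180.0, 0.0, 114.7]
wrist_force: [-0.4, 0.2, -0.6]
opening: 0.0387
grasp_force: 0.0
```

```bash
python3 - <<'E'
from h import *
import cv2,pickle
s=r.sense();c=imaging.calibration('wrist');im=imaging.capture('wrist')[:,:,::-1]
print(s['tcp_pos'],s['ee_rot'])
pickle.dump(c,open('w2.pkl','wb'));cv2.imwrite("pics/w2.png",im)
R=np.array([[.5337,.2040,0]]);L=world([.5337,.204,np.radians(24.86)],np.array([(145,75,42),(-145,75,42),(145,-150,42),(-145,-150,42)])/1e3)
p=proj(c,L);print(p)
x0,y0=np.maximum(p.min(0).astype(int),0);x1,y1=p.max(0).astype(int);x1=min(x1,640);y1=min(y1,400)
k=min(800/(x1-x0),600/(y1-y0));print(x0,y0,x1,y1,k)
cv2.imwrite("pics/c4.png",cv2.resize(im[y0:y1,x0:x1],None,fx=k,fy=k,interpolation=cv2.INTER_CUBIC))
E
```

```text
[0.5343108  0.19857198 0.32961447] [-1.79997326e+02  4.12236692e-02  1.14693990e+02]
[[431.4199112   84.37692852]
 [200.57840636  85.1436508 ]
 [415.33824706 246.64870265]
 [217.27342228 247.17530315]]
200 84 431 247 3.463203463203463
```

View pics/c4.png

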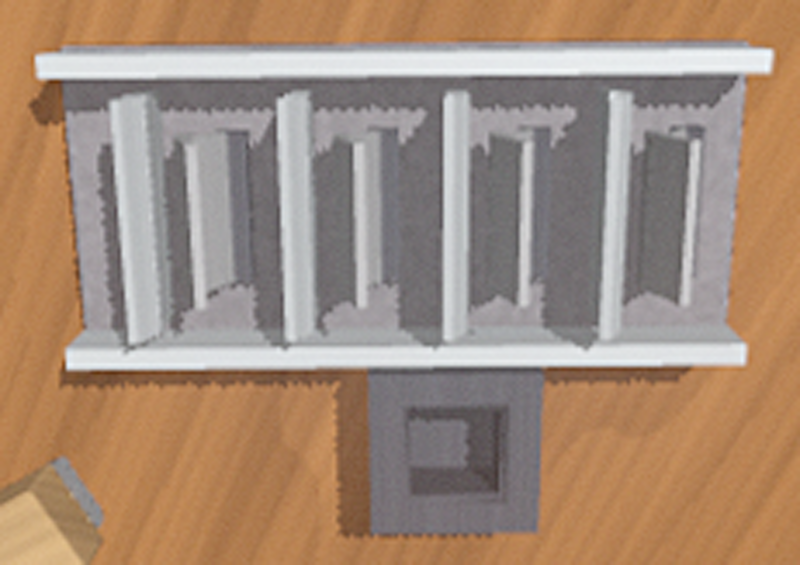

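```bash
python3 - <<'E'
from h import *
import pickle
c=pickle.load(open('w2.pkl','rb')); K=3.4632
L=np.array([(135,57,42),(-135,57,42),(135,-57,42),(-135,-57,42)])/1e3
q,e=fit(c,L,crop([(772,61),(36,66),(746,354),(67,358)],200,84,K),[.5,.2,.4]);print(q,np.degrees(q[2]),e)
def loc(p,z):
    d=back(c,crop(p,200,84,K),z)[:2]-q[:2];a,b=np.cos(q[2]),np.sin(q[2]);return (np.array([a*d[0]+b*d[1],-b*d[0]+a*d[1]])*1e3).round(1)
print('block',[loc(p,.042) for p in [(370,372),(543,372),(538,531),(371,534)]])
print('mouth',[loc(p,.042) for p in [(406,407),(506,404),(503,497),(410,495)]])
print('walls z59',[(loc(p,.059)[0]) for p in [(134,220),(158,220),(282,220),(310,220),(443,220),(468,220),(605,220),(627,220)]])
print('jaws z66',[(loc(p,.066)[0]) for p in [(193,220),(207,220),(354,220),(367,220),(522,220),(533,220),(684,220),(695,220)]])
h=[back(c,crop(p,200,84,K),.06) for p in [(60,458),(0,490),(80,565)]]
print('plug',h)
for x in(-.09,-.03,.03,.09):print(world(q,[(x,0,0)]))
E
```

```text
[0.53515299 0.20250273 0.43774759] 25.081089484191818 0.8199028249303808
block [array([-14.3, -62.5]), array([ 54.9, -63. ]), array([  55. , -132.5]), array([ -15. , -133.4])]
mouth [array([ -0. , -77.4]), array([ 40.4, -76.4]), array([  40., -117.]), array([   1.5, -115.8])]
walls z59 [np.float64(-100.3), np.float64(-91.4), np.float64(-45.5), np.float64(-35.2), np.float64(14.0), np.float64(23.2), np.float64(73.9), np.float64(82.0)]
jaws z66 [np.float64(-77.2), np.float64(-72.1), np.float64(-18.6), np.float64(-13.9), np.float64(42.5), np.float64(46.5), np.float64(101.4), np.float64(105.4)]
plug [array([0.45033748, 0.0617214 , 0.06      ]), array([0.43322639, 0.03886119, 0.06      ]), array([0.47333955, 0.02105347, 0.06      ])]
[[0.4536392  0.16435169 0.        ]]
[[0.50798172 0.18978572 0.        ]]
[[0.56232425 0.21521975 0.        ]]
[[0.61666677 0.24065378 0.        ]]
```

```bash
cat >> h.py <<'E'
PAN=dict(A=(.4425,-.2445),B=(.495,-.2715),C=(.5497,-.2967),D=(.6025,-.3258))
SLOT=[(.4533,.1647),(.5077,.1900),(.5620,.2154),(.6164,.2408)]
def legs(*L,start=None):
    """each leg (x,y,z,yaw): numbers in the frame of the previous leg"""
    s=r.sense(); p=np.array(s['tcp_pos'] if start is None else start[:3]); R=Ro.from_euler('xyz',s['ee_rot'] if start is None else [180,0,start[3]],degrees=True)
    for l in L:
        R1=Ro.from_euler('xyz',[180,0,l[3]],degrees=True); d=R.inv().apply(np.array(l[:3])-p)/.2
        print(l,'xyz',d.round(3),'rot',(R.inv()*R1).as_rotvec().round(4)[2]/np.pi,'rows',np.linalg.norm(d)*200/62.5)
        p=np.array(l[:3]);R=R1
E
python3 - <<'E'
from h import *
legs((.53,-.02,.27,95),(*PAN['A'],.2,65.05))
E
```

```text
(0.53, -0.02, 0.27, 95) xyz [-0.985 -0.477  0.299] rot 0.10949860084722399 rows 3.629508415238921
(0.4425, -0.2445, 0.2, 65.05) xyz [-1.08  -0.534  0.35 ] rot 0.1663805775082674 rows 4.014581422763773
```

Call:
send_rows --targets '[{"xyz": [-0.985,-0.477,0.299],"delta_rot": [0,0,0.1095],"gripper": 45},{"xyz": [-0.985,-0.477,0.299],"delta_rot": [0,0,0.1095],"gripper": 45},{"xyz": [-0.985,-0.477,0.299],"delta_rot": [0,0,0.1095],"gripper": 45},{"xyz": [-0.985,-0.477,0.299],"delta_rot": [0,0,0.1095],"gripper": 45}]'

```text
time: 3.45
tcp_pos: [0.5294, -0.0224, 0.2693]
ee_rot: [-180.0, 0.1, 94.9]
wrist_force: [0.8, 1.4, -0.4]
opening: 0.0388
grasp_force: 0.0
```

Call:
send_rows --targets '[{"xyz": [-1,-0.52,0.2],"delta_rot": [0,0,0.166],"gripper": 45},{"xyz": [-1,-0.52,0.2],"delta_rot": [0,0,0.166],"gripper": 45},{"xyz": [-1,-0.52,0.2],"delta_rot": [0,0,0.166],"gripper": 45},{"xyz": [-1,-0.52,0.2],"delta_rot": [0,0,0.166],"gripper": 45},{"xyz": [-1,-0.52,0.2],"delta_rot": [0,0,0.166],"gripper": 45},{"xyz": [-1,-0.52,0.2],"delta_rot": [0,0,0.166],"gripper": 45}]'

```text
time: 4.2
tcp_pos: [0.4444, -0.2268, 0.2299]
ee_rot: [180.0, -0.0, 65.2]
wrist_force: [-0.2, 0.5, -0.4]
opening: 0.0382
grasp_force: 0.0
```

```bash
python3 - <<'E'
from h import *
legs((*PAN['A'],.2,65.05),(*PAN['A'],.071,65.05))
E
```

```text
(0.4425, -0.2445, 0.2, 65.05) xyz [-0.084  0.028  0.15 ] rot 0.0010185916357881302 rows 0.5571205105252873
(0.4425, -0.2445, 0.071, 65.05) xyz [ 0.    -0.     0.645] rot 0.0 rows 2.064
```

Call:
send_rows --targets '[{"xyz": [-0.084,0.028,0.15],"delta_rot": [0,0,0.001],"gripper": 45},{"xyz": [-0.084,0.028,0.15],"delta_rot": [0,0,0.001],"gripper": 45},{"xyz": [-0.084,0.028,0.4],"delta_rot": [0,0,0.001],"gripper": 45},{"xyz": [-0.084,0.028,0.6],"delta_rot": [0,0,0.001],"gripper": 45},{"xyz": [-0.084,0.028,0.795],"delta_rot": [0,0,0.001],"gripper": 45},{"xyz": [-0.084,0.028,0.795],"delta_rot": [0,0,0.001],"gripper": 45}]'

```text
time: 4.95
tcp_pos: [0.4423, -0.2431, 0.0701]
ee_rot: [-179.8, -0.0, 65.2]
wrist_force: [-1.1, 0.5, 0.7]
opening: 0.0382
grasp_force: 0.0
```

Call:
send_rows --targets '[{"xyz": [0,0,0],"delta_rot": [0,0,0],"gripper": 0},{"xyz": [0,0,0],"delta_rot": [0,0,0],"gripper": 0},{"xyz": [0,0,0],"delta_rot": [0,0,0],"gripper": 0},{"xyz": [0,0,0],"delta_rot": [0,0,0],"gripper": 0},{"xyz": [0,0,0],"delta_rot": [0,0,0],"gripper": 0}]' --squeeze 80

```text
time: 5.58
tcp_pos: [0.4434, -0.2446, 0.0728]
ee_rot: [179.8, -0.0, 65.1]
wrist_force: [-0.3, 2.8, 14.3]
opening: 0.0099
grasp_force: 78.8
```

```bash
python3 - <<'E'
from h import *
s=r.sense();print(s['tcp_pos'],s['ee_rot'],s['opening'],s['grasp_force'],s['wrist_force'])
S=SLOT[3]
legs((.4425,-.2445,.21,65.05),(.52,-.08,.23,90),(.58,.08,.23,110),(*S,.20,115),(*S,.12,115))
E
```

```text
[ 0.44340902 -0.24462467  0.07277894] [ 1.79833125e+02 -1.01873468e-02  6.50749692e+01] 0.00992287047745538 78.76020312309265 [-0.29399419  2.84131836 14.31312773]
(0.4425, -0.2445, 0.21, 65.05) xyz [-0.001 -0.002 -0.686] rot 0.00012732395447351627 rows 2.19558605603842
(0.52, -0.08, 0.23, 90) xyz [ 0.909  0.004 -0.1  ] rot -0.13862395543304085 rows 2.9270162281750327
(0.58, 0.08, 0.23, 110) xyz [0.8 0.3 0. ] rot -0.11112198126676133 rows 2.7340811985016096
(0.6164, 0.2408, 0.2, 115) xyz [0.693 0.446 0.15 ] rot -0.027788453063844927 rows 2.6812104729021184
(0.6164, 0.2408, 0.12, 115) xyz [-0.  -0.   0.4] rot 0.0 rows 1.2800000000000002
```

Call:
send_rows --targets '[{"xyz": [0,0,-0.2],"delta_rot": [0,0,0],"gripper": 0},{"xyz": [0,0,-0.45],"delta_rot": [0,0,0],"gripper": 0},{"xyz": [0,0,-0.7],"delta_rot": [0,0,0],"gripper": 0},{"xyz": [0,0,-0.7],"delta_rot": [0,0,0],"gripper": 0}]'

```text
time: 6.08
tcp_pos: [0.4437, -0.245, 0.2151]
ee_rot: [179.6, 0.0, 65.1]
wrist_force: [0.2, -0.7, -0.6]
opening: 0.0097
grasp_force: 79.4
```

Call:
send_rows --targets '[{"xyz": [0.909,0.004,-0.1],"delta_rot": [0,0,-0.1386],"gripper": 0},{"xyz": [0.909,0.004,-0.1],"delta_rot": [0,0,-0.1386],"gripper": 0},{"xyz": [0.909,0.004,-0.1],"delta_rot": [0,0,-0.1386],"gripper": 0},{"xyz": [0.909,0.004,-0.1],"delta_rot": [0,0,-0.1386],"gripper": 0}]'

```text
time: 6.58
tcp_pos: [0.5209, -0.0756, 0.2315]
ee_rot: [179.9, -0.1, 90.4]
wrist_force: [0.2, -0.6, -0.9]
opening: 0.0098
grasp_force: 79.4
```

Call:
send_rows --targets '[{"xyz": [0.8,0.3,0],"delta_rot": [0,0,-0.1111],"gripper": 0},{"xyz": [0.8,0.3,0],"delta_rot": [0,0,-0.1111],"gripper": 0},{"xyz": [0.8,0.3,0],"delta_rot": [0,0,-0.1111],"gripper": 0},{"xyz": [0.8,0.3,0],"delta_rot": [0,0,-0.1111],"gripper": 0}]'

```text
time: 7.08
tcp_pos: [0.5796, 0.0831, 0.2306]
ee_rot: [180.0, -0.1, 110.2]
wrist_force: [0.4, -0.3, -1.2]
opening: 0.01
grasp_force: 79.3
```

Call:
send_rows --targets '[{"xyz": [0.693,0.446,0.15],"delta_rot": [0,0,-0.0278],"gripper": 0},{"xyz": [0.693,0.446,0.15],"delta_rot": [0,0,-0.0278],"gripper": 0},{"xyz": [0.693,0.446,0.15],"delta_rot": [0,0,-0.0278],"gripper": 0},{"xyz": [0.693,0.446,0.25],"delta_rot": [0,0,-0.0278],"gripper": 0},{"xyz": [0.693,0.446,0.3],"delta_rot": [0,0,-0.0278],"gripper": 0},{"xyz": [0.693,0.446,0.3],"delta_rot": [0,0,-0.0278],"gripper": 0}]'

```text
time: 7.82
tcp_pos: [0.6162, 0.2395, 0.1708]
ee_rot: [-180.0, 0.0, 114.9]
wrist_force: [0.7, -0.2, -0.6]
opening: 0.0095
grasp_force: 79.4
```

```bash
python3 - <<'E'
from h import *
import cv2
s=r.sense();print(s['tcp_pos'],s['ee_rot'],s['opening'],s['grasp_force'],s['wrist_force'])
S=SLOT[3]; legs((*S,.14,115))
im=imaging.capture('wrist')[:,:,::-1];t=imaging.capture('top')[:,:,::-1]
a=cv2.resize(im,(640,400));b=cv2.resize(t[100:260,190:450],(325*2,200*2))[:, :640]
b=cv2.resize(t[90:262,190:465],(480,300)); b=cv2.copyMakeBorder(b,0,0,0,160,0)
cv2.imwrite("pics/w3.png",cv2.resize(np.vstack([cv2.resize(im,(480,300)),b[:,:480]]),(480,600)))
E
```

```text
[0.61615146 0.23946613 0.17077194] [-1.79963157e+02  2.30806569e-02  1.14946931e+02] 0.009517981121806568 79.35812473297119 [ 0.65648657 -0.24005233 -0.59669328]
(0.6164, 0.2408, 0.14, 115) xyz [0.006 0.004 0.154] rot -0.0002864788975654116 rows 0.4928294031284057
```

View pics/w3.png

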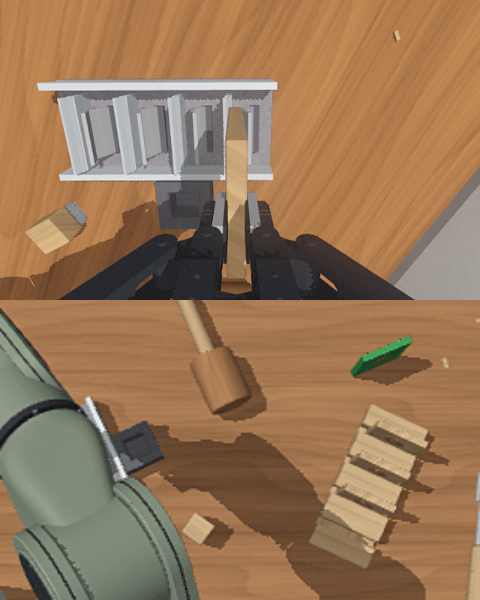

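Call:
send_rows --targets '[{"xyz": [0.006,0.002,0.15],"delta_rot": [0,0,0],"gripper": 0},{"xyz": [0.006,0.002,0.24],"delta_rot": [0,0,0],"gripper": 0},{"xyz": [0.006,0.002,0.3],"delta_rot": [0,0,0],"gripper": 0},{"xyz": [0.006,0.002,0.36],"delta_rot": [0,0,0],"gripper": 0},{"xyz": [0.006,0.002,0.36],"delta_rot": [0,0,0],"gripper": 0}]'

```text
time: 8.55
tcp_pos: [0.6161, 0.2419, 0.0986]
ee_rot: [180.0, -0.0, 115.0]
wrist_force: [3.2, 1.3, -11.2]
opening: 0.0097
grasp_force: 78.0
```

Call:
send_rows --targets '[{"xyz": [0,0,0.04],"delta_rot": [0,0,0],"gripper": 0},{"xyz": [0,0,0.08],"delta_rot": [0,0,0],"gripper": 0},{"xyz": [0,0,0.12],"delta_rot": [0,0,0],"gripper": 0},{"xyz": [0,0,0.13],"delta_rot": [0,0,0],"gripper": 0},{"xyz": [0,0,0.13],"delta_rot": [0,0,0],"gripper": 0}]'

```text
time: 9.18
tcp_pos: [0.6169, 0.2426, 0.0748]
ee_rot: [179.8, -0.0, 115.0]
wrist_force: [-1.7, -1.3, 20.3]
opening: 0.0097
grasp_force: 82.2
```

Call:
send_rows --targets '[{"xyz": [0,0,0.008],"delta_rot": [0,0,0],"gripper": 0},{"xyz": [0,0,0.015],"delta_rot": [0,0,0],"gripper": 0},{"xyz": [0,0,0.015],"delta_rot": [0,0,0],"gripper": 0}]'

```text
time: 9.55
tcp_pos: [0.6183, 0.2433, 0.0746]
ee_rot: [179.6, 0.0, 115.0]
wrist_force: [-5.7, -4.0, 54.6]
opening: 0.0096
grasp_force: 87.2
```

Call:
send_rows --targets '[{"xyz": [0,0,-0.02],"delta_rot": [0,0,0],"gripper": 0},{"xyz": [0,0,-0.02],"delta_rot": [0,0,0],"gripper": 45},{"xyz": [0,0,-0.02],"delta_rot": [0,0,0],"gripper": 45},{"xyz": [0,0,-0.02],"delta_rot": [0,0,0],"gripper": 45},{"xyz": [0,0,-0.3],"delta_rot": [0,0,0],"gripper": 45},{"xyz": [0,0,-0.6],"delta_rot": [0,0,0],"gripper": 45},{"xyz": [0,0,-0.72],"delta_rot": [0,0,0],"gripper": 45},{"xyz": [0,0,-0.72],"delta_rot": [0,0,0],"gripper": 45}]'

```text
time: 10.55
tcp_pos: [0.6164, 0.2425, 0.2153]
ee_rot: [179.8, -0.0, 115.0]
wrist_force: [0.6, 0.7, -1.2]
opening: 0.0385
grasp_force: 0.0
```

```bash
python3 - <<'E'
from h import *
import cv2
s=r.sense();print(s['tcp_pos'],s['ee_rot'])
p=PAN['B'];legs((.58,.06,.22,105),(.54,-.12,.22,82),(*p,.2,65.05),(*p,.071,65.05))
im=imaging.capture('side')[:,:,::-1];cv2.imwrite('pics/s1.png',cv2.resize(im[130:300,190:400],(741,600),interpolation=cv2.INTER_CUBIC))
E
```

```text
[0.61639992 0.24249636 0.2153007 ] [ 1.79843821e+02 -5.32938612e-03  1.15024967e+02]
(0.58, 0.06, 0.22, 105) xyz [-0.75  -0.551 -0.025] rot 0.05570423008216337 rows 2.978405919185427
(0.54, -0.12, 0.22, 82) xyz [-0.818 -0.426 -0.   ] rot 0.12776958831417357 rows 2.9502542263337235
(0.495, -0.2715, 0.2, 65.05) xyz [-0.781 -0.117  0.1  ] rot 0.09415606433316528 rows 2.548838166694779
(0.495, -0.2715, 0.071, 65.05) xyz [ 0.    -0.     0.645] rot 0.0 rows 2.064
```

View pics/s1.png

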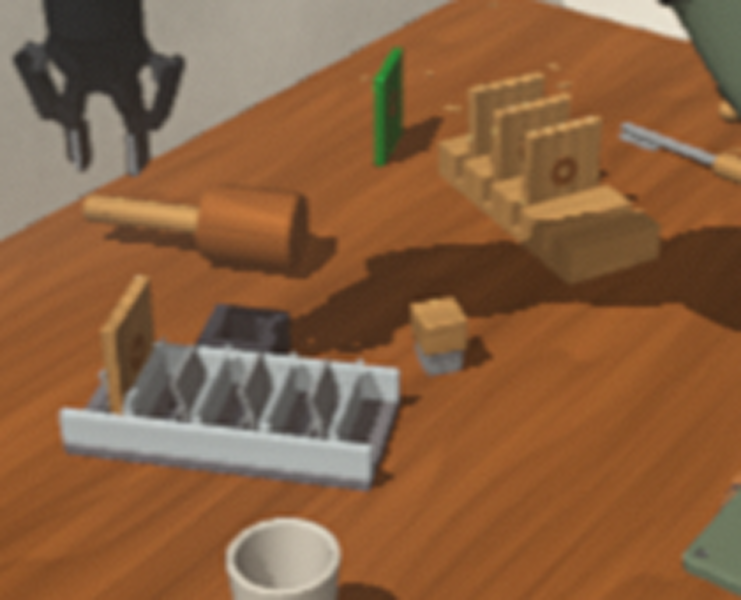

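The first panel stands home in slot3 (crop around (127,340)), and three remain in the stand. Next I'll fetch panel B.

Call:
send_rows --targets '[{"xyz": [-0.75,-0.551,-0.025],"delta_rot": [0,0,0.0557],"gripper": 45},{"xyz": [-0.75,-0.551,-0.025],"delta_rot": [0,0,0.0557],"gripper": 45},{"xyz": [-0.75,-0.551,-0.025],"delta_rot": [0,0,0.0557],"gripper": 45}]'

```text
time: 10.98
tcp_pos: [0.5784, 0.0575, 0.2176]
ee_rot: [-179.9, -0.0, 105.0]
wrist_force: [0.7, 0.2, -0.8]
opening: 0.0383
grasp_force: 0.0
```

Call:
send_rows --targets '[{"xyz": [-0.818,-0.426,0],"delta_rot": [0,0,0.1278],"gripper": 45},{"xyz": [-0.818,-0.426,0],"delta_rot": [0,0,0.1278],"gripper": 45},{"xyz": [-0.818,-0.426,0],"delta_rot": [0,0,0.1278],"gripper": 45}]'

```text
time: 11.35
tcp_pos: [0.5384, -0.1225, 0.2178]
ee_rot: [-179.9, 0.0, 81.8]
wrist_force: [1.6, -0.5, 0.5]
opening: 0.0384
grasp_force: 0.0
```

Call:
send_rows --targets '[{"xyz": [-0.781,-0.117,0.05],"delta_rot": [0,0,0.0942],"gripper": 45},{"xyz": [-0.781,-0.117,0.05],"delta_rot": [0,0,0.0942],"gripper": 45},{"xyz": [-0.781,-0.117,0.05],"delta_rot": [0,0,0.0942],"gripper": 45},{"xyz": [-0.781,-0.117,0.05],"delta_rot": [0,0,0.0942],"gripper": 45},{"xyz": [-0.781,-0.117,0.05],"delta_rot": [0,0,0.0942],"gripper": 45}]'

```text
time: 11.98
tcp_pos: [0.4947, -0.271, 0.208]
ee_rot: [-179.9, -0.0, 65.1]
wrist_force: [-1.0, 0.4, -0.0]
opening: 0.0386
grasp_force: 0.0
```

```bash
python3 - <<'E'
from h import *
p=PAN['B'];legs((*p,.071,65.05))
E
```

```text
(0.495, -0.2715, 0.071, 65.05) xyz [-0.002  0.003  0.685] rot 0.0001909859317102744 rows 2.192013511815036
```

Call:
send_rows --targets '[{"xyz": [0,0,0.25],"delta_rot": [0,0,0],"gripper": 45},{"xyz": [0,0,0.5],"delta_rot": [0,0,0],"gripper": 45},{"xyz": [0,0,0.685],"delta_rot": [0,0,0],"gripper": 45},{"xyz": [0,0,0.685],"delta_rot": [0,0,0],"gripper": 45},{"xyz": [0,0,0.685],"delta_rot": [0,0,0],"gripper": 0},{"xyz": [0,0,0.685],"delta_rot": [0,0,0],"gripper": 0},{"xyz": [0,0,0.685],"delta_rot": [0,0,0],"gripper": 0},{"xyz": [0,0,0.685],"delta_rot": [0,0,0],"gripper": 0},{"xyz": [0,0,0.685],"delta_rot": [0,0,0],"gripper": 0}]'

```text
time: 13.1
tcp_pos: [0.4956, -0.272, 0.0736]
ee_rot: [179.8, -0.0, 65.0]
wrist_force: [-0.6, 0.9, 8.0]
opening: 0.0097
grasp_force: 79.3
```

```bash
python3 - <<'E'
from h import *
s=r.sense();print(s['tcp_pos'],s['ee_rot'],s['wrist_force'])
S=SLOT[2];
legs((.495,-.2715,.21,65.05),(.535,-.10,.225,88),(.56,.06,.225,107),(*S,.17,115),start=(.495,-.2715,.071,65.05))
E
```

```text
[ 0.49563972 -0.27202408  0.07358593] [ 1.79838036e+02 -1.58841601e-02  6.50492090e+01] [-0.63395839  0.93140454  7.99553121]
(0.495, -0.2715, 0.21, 65.05) xyz [ 0.     0.    -0.695] rot 0.0 rows 2.224
(0.535, -0.1, 0.225, 88) xyz [ 0.862 -0.18  -0.075] rot -0.12751494040522654 rows 2.8278500667468207
(0.56, 0.06, 0.225, 107) xyz [0.804 0.097 0.   ] rot -0.105551558258545 rows 2.591061558512264
(0.562, 0.2154, 0.17, 115) xyz [0.74  0.237 0.275] rot -0.04443606011125718 rows 2.637727992041636
```

Call:
send_rows --targets '[{"xyz": [0,0,-0.3],"delta_rot": [0,0,0],"gripper": 0},{"xyz": [0,0,-0.6],"delta_rot": [0,0,0],"gripper": 0},{"xyz": [0,0,-0.695],"delta_rot": [0,0,0],"gripper": 0}]'

```text
time: 13.48
tcp_pos: [0.4957, -0.2722, 0.2155]
ee_rot: [179.6, -0.0, 65.0]
wrist_force: [-1.0, -0.8, -0.1]
opening: 0.0096
grasp_force: 78.6
```

Call:
send_rows --targets '[{"xyz": [0.862,-0.18,-0.075],"delta_rot": [0,0,-0.1275],"gripper": 0},{"xyz": [0.862,-0.18,-0.075],"delta_rot": [0,0,-0.1275],"gripper": 0},{"xyz": [0.862,-0.18,-0.075],"delta_rot": [0,0,-0.1275],"gripper": 0}]'

```text
time: 13.85
tcp_pos: [0.5352, -0.0981, 0.2275]
ee_rot: [179.9, -0.0, 88.2]
wrist_force: [1.2, -0.3, -1.3]
opening: 0.0097
grasp_force: 78.6
```

Call:
send_rows --targets '[{"xyz": [0.804,0.097,0],"delta_rot": [0,0,-0.1056],"gripper": 0},{"xyz": [0.804,0.097,0],"delta_rot": [0,0,-0.1056],"gripper": 0},{"xyz": [0.804,0.097,0],"delta_rot": [0,0,-0.1056],"gripper": 0}]'

```text
time: 14.22
tcp_pos: [0.5598, 0.0628, 0.2272]
ee_rot: [179.9, -0.0, 107.3]
wrist_force: [0.5, -0.4, -0.8]
opening: 0.0095
grasp_force: 78.5
```

Call:
send_rows --targets '[{"xyz": [0.74,0.237,0.1],"delta_rot": [0,0,-0.0444],"gripper": 0},{"xyz": [0.74,0.237,0.1],"delta_rot": [0,0,-0.0444],"gripper": 0},{"xyz": [0.74,0.237,0.2],"delta_rot": [0,0,-0.0444],"gripper": 0},{"xyz": [0.74,0.237,0.275],"delta_rot": [0,0,-0.0444],"gripper": 0},{"xyz": [0.74,0.237,0.275],"delta_rot": [0,0,-0.0444],"gripper": 0},{"xyz": [0.74,0.237,0.275],"delta_rot": [0,0,-0.0444],"gripper": 0}]'

```text
time: 14.98
tcp_pos: [0.5624, 0.2141, 0.1719]
ee_rot: [179.9, 0.0, 114.9]
wrist_force: [-0.2, -0.4, 0.0]
opening: 0.0094
grasp_force: 78.5
```

```bash
python3 - <<'E'
from h import *
legs((*SLOT[2],.098,115))
E
```

```text
(0.562, 0.2154, 0.098, 115) xyz [0.007 0.    0.37 ] rot -0.000477464829275686 rows 1.1833154392579277
```

Call:
send_rows --targets '[{"xyz": [0.005,0,0.15],"delta_rot": [0,0,0],"gripper": 0},{"xyz": [0.005,0,0.25],"delta_rot": [0,0,0],"gripper": 0},{"xyz": [0.005,0,0.32],"delta_rot": [0,0,0],"gripper": 0},{"xyz": [0.005,0,0.37],"delta_rot": [0,0,0],"gripper": 0},{"xyz": [0.005,0,0.41],"delta_rot": [0,0,0],"gripper": 0},{"xyz": [0.005,0,0.45],"delta_rot": [0,0,0],"gripper": 0},{"xyz": [0.005,0,0.48],"delta_rot": [0,0,0],"gripper": 0},{"xyz": [0.005,0,0.5],"delta_rot": [0,0,0],"gripper": 0},{"xyz": [0.005,0,0.5],"delta_rot": [0,0,0],"gripper": 0}]'

```text
time: 16.1
tcp_pos: [0.5641, 0.2167, 0.0754]
ee_rot: [179.6, 0.0, 114.9]
wrist_force: [-6.9, -5.1, 59.7]
opening: 0.0096
grasp_force: 87.0
```

Call:
send_rows --targets '[{"xyz": [0,0,-0.02],"delta_rot": [0,0,0],"gripper": 0},{"xyz": [0,0,-0.02],"delta_rot": [0,0,0],"gripper": 45},{"xyz": [0,0,-0.02],"delta_rot": [0,0,0],"gripper": 45},{"xyz": [0,0,-0.02],"delta_rot": [0,0,0],"gripper": 45},{"xyz": [0,0,-0.3],"delta_rot": [0,0,0],"gripper": 45},{"xyz": [0,0,-0.6],"delta_rot": [0,0,0],"gripper": 45},{"xyz": [0,0,-0.72],"delta_rot": [0,0,0],"gripper": 45},{"xyz": [0,0,-0.72],"delta_rot": [0,0,0],"gripper": 45}]'

```text
time: 17.1
tcp_pos: [0.5619, 0.2162, 0.2162]
ee_rot: [179.8, 0.0, 115.0]
wrist_force: [-0.5, 0.0, -0.6]
opening: 0.0379
grasp_force: 0.0
```

```bash
python3 - <<'E'
from h import *
s=r.sense();print(s['tcp_pos'],s['ee_rot'])
p=PAN['C'];legs((.56,.05,.215,105),(.57,-.13,.215,82),(*p,.21,65.05))
E
```

```text
[0.56192084 0.2161708  0.21620935] [1.79849354e+02 1.21295970e-03 1.14983829e+02]
(0.56, 0.05, 0.215, 105) xyz [-0.749 -0.36   0.005] rot 0.05548141316183472 rows 2.6589807612263074
(0.57, -0.13, 0.215, 82) xyz [-0.882 -0.185 -0.   ] rot 0.12776958831417357 rows 2.8844410203711908
(0.5497, -0.2967, 0.21, 65.05) xyz [-0.84   0.015  0.025] rot 0.09415606433316528 rows 2.688094284060736
```

Call:
send_rows --targets '[{"xyz": [-0.749,-0.36,0.005],"delta_rot": [0,0,0.0555],"gripper": 45},{"xyz": [-0.749,-0.36,0.005],"delta_rot": [0,0,0.0555],"gripper": 45},{"xyz": [-0.749,-0.36,0.005],"delta_rot": [0,0,0.0555],"gripper": 45}]'

```text
time: 17.48
tcp_pos: [0.5589, 0.0467, 0.2127]
ee_rot: [-179.9, 0.0, 104.9]
wrist_force: [1.2, 0.8, 1.0]
opening: 0.0382
grasp_force: 0.0
```

Call:
send_rows --targets '[{"xyz": [-0.882,-0.185,0],"delta_rot": [0,0,0.1278],"gripper": 45},{"xyz": [-0.882,-0.185,0],"delta_rot": [0,0,0.1278],"gripper": 45},{"xyz": [-0.882,-0.185,0],"delta_rot": [0,0,0.1278],"gripper": 45}]'

```text
time: 17.85
tcp_pos: [0.5688, -0.1326, 0.2127]
ee_rot: [-179.9, 0.0, 81.8]
wrist_force: [0.8, 0.7, 0.8]
opening: 0.0383
grasp_force: 0.0
```

Call:
send_rows --targets '[{"xyz": [-0.84,0.015,0.025],"delta_rot": [0,0,0.0942],"gripper": 45},{"xyz": [-0.84,0.015,0.025],"delta_rot": [0,0,0.0942],"gripper": 45},{"xyz": [-0.84,0.015,0.025],"delta_rot": [0,0,0.0942],"gripper": 45},{"xyz": [-0.84,0.015,0.025],"delta_rot": [0,0,0.0942],"gripper": 45},{"xyz": [-0.84,0.015,0.025],"delta_rot": [0,0,0.0942],"gripper": 45}]'

```text
time: 18.48
tcp_pos: [0.5489, -0.2962, 0.2078]
ee_rot: [-179.9, -0.0, 65.1]
wrist_force: [-0.7, -0.7, 0.1]
opening: 0.0387
grasp_force: 0.0
```

```bash
python3 - <<'E'
from h import *
p=PAN['C'];legs((*p,.071,65.05))
S=SLOT[1];legs((*p,.215,65.05),(.545,-.12,.225,88),(.515,.05,.225,107),(*S,.17,115),start=(*p,.071,65.05))
E
```

```text
(0.5497, -0.2967, 0.071, 65.05) xyz [-0.001  0.006  0.684] rot 0.00015915494309189535 rows 2.1892047588469365
(0.5497, -0.2967, 0.215, 65.05) xyz [ 0.    0.   -0.72] rot 0.0 rows 2.3040000000000003
(0.545, -0.12, 0.225, 88) xyz [ 0.791 -0.394 -0.05 ] rot -0.12751494040522654 rows 2.8327221678096137
(0.515, 0.05, 0.225, 107) xyz [ 0.844 -0.18  -0.   ] rot -0.105551558258545 rows 2.762028240261131
(0.5077, 0.19, 0.17, 115) xyz [0.68  0.17  0.275] rot -0.04443606011125718 rows 2.4094900373315515
```

Call:
send_rows --targets '[{"xyz": [0,0.003,0.25],"delta_rot": [0,0,0],"gripper": 45},{"xyz": [0,0.003,0.5],"delta_rot": [0,0,0],"gripper": 45},{"xyz": [0,0.003,0.684],"delta_rot": [0,0,0],"gripper": 45},{"xyz": [0,0.003,0.684],"delta_rot": [0,0,0],"gripper": 45},{"xyz": [0,0.003,0.684],"delta_rot": [0,0,0],"gripper": 0},{"xyz": [0,0.003,0.684],"delta_rot": [0,0,0],"gripper": 0},{"xyz": [0,0.003,0.684],"delta_rot": [0,0,0],"gripper": 0},{"xyz": [0,0.003,0.684],"delta_rot": [0,0,0],"gripper": 0},{"xyz": [0,0.003,0.684],"delta_rot": [0,0,0],"gripper": 0}]'

```text
time: 19.6
tcp_pos: [0.5505, -0.2973, 0.074]
ee_rot: [179.8, -0.0, 65.1]
wrist_force: [-1.0, 1.1, 7.1]
opening: 0.0096
grasp_force: 78.9
```

Call:
send_rows --targets '[{"xyz": [0,0,-0.3],"delta_rot": [0,0,0],"gripper": 0},{"xyz": [0,0,-0.6],"delta_rot": [0,0,0],"gripper": 0},{"xyz": [0,0,-0.72],"delta_rot": [0,0,0],"gripper": 0}]'

```text
time: 19.98
tcp_pos: [0.5505, -0.2975, 0.2208]
ee_rot: [179.7, -0.0, 65.0]
wrist_force: [0.1, 0.0, -1.7]
opening: 0.0096
grasp_force: 78.9
```

Call:
send_rows --targets '[{"xyz": [0.791,-0.394,-0.05],"delta_rot": [0,0,-0.1275],"gripper": 0},{"xyz": [0.791,-0.394,-0.05],"delta_rot": [0,0,-0.1275],"gripper": 0},{"xyz": [0.791,-0.394,-0.05],"delta_rot": [0,0,-0.1275],"gripper": 0}]'

```text
time: 20.35
tcp_pos: [0.5447, -0.1183, 0.2276]
ee_rot: [179.9, -0.0, 88.2]
wrist_force: [1.2, -0.5, -0.9]
opening: 0.0095
grasp_force: 78.9
```

Call:
send_rows --targets '[{"xyz": [0.844,-0.18,0],"delta_rot": [0,0,-0.1056],"gripper": 0},{"xyz": [0.844,-0.18,0],"delta_rot": [0,0,-0.1056],"gripper": 0},{"xyz": [0.844,-0.18,0],"delta_rot": [0,0,-0.1056],"gripper": 0}]'

```text
time: 20.72
tcp_pos: [0.5142, 0.0518, 0.2274]
ee_rot: [179.9, 0.0, 107.2]
wrist_force: [0.8, 0.3, -1.5]
opening: 0.0099
grasp_force: 78.9
```

Call:
send_rows --targets '[{"xyz": [0.68,0.17,0.1],"delta_rot": [0,0,-0.0444],"gripper": 0},{"xyz": [0.68,0.17,0.1],"delta_rot": [0,0,-0.0444],"gripper": 0},{"xyz": [0.68,0.17,0.2],"delta_rot": [0,0,-0.0444],"gripper": 0},{"xyz": [0.68,0.17,0.275],"delta_rot": [0,0,-0.0444],"gripper": 0},{"xyz": [0.68,0.17,0.275],"delta_rot": [0,0,-0.0444],"gripper": 0},{"xyz": [0.68,0.17,0.275],"delta_rot": [0,0,-0.0444],"gripper": 0}]'

```text
time: 21.48
tcp_pos: [0.5079, 0.1893, 0.1722]
ee_rot: [179.9, 0.0, 115.0]
wrist_force: [0.1, 0.4, -0.7]
opening: 0.0095
grasp_force: 78.8
```

```bash
python3 - <<'E'
from h import *
legs((*SLOT[1],.072,115))
E
```

```text
(0.5077, 0.19, 0.072, 115) xyz [ 0.004 -0.     0.501] rot -0.00015915494309189535 rows 1.602691001724962
```

Call:
send_rows --targets '[{"xyz": [0.003,0,0.15],"delta_rot": [0,0,0],"gripper": 0},{"xyz": [0.003,0,0.25],"delta_rot": [0,0,0],"gripper": 0},{"xyz": [0.003,0,0.32],"delta_rot": [0,0,0],"gripper": 0},{"xyz": [0.003,0,0.37],"delta_rot": [0,0,0],"gripper": 0},{"xyz": [0.003,0,0.41],"delta_rot": [0,0,0],"gripper": 0},{"xyz": [0.003,0,0.45],"delta_rot": [0,0,0],"gripper": 0},{"xyz": [0.003,0,0.48],"delta_rot": [0,0,0],"gripper": 0},{"xyz": [0.003,0,0.497],"delta_rot": [0,0,0],"gripper": 0},{"xyz": [0.003,0,0.497],"delta_rot": [0,0,0],"gripper": 0}]'

```text
time: 22.6
tcp_pos: [0.5098, 0.191, 0.0757]
ee_rot: [179.5, 0.0, 115.0]
wrist_force: [-6.1, -4.6, 63.6]
opening: 0.0094
grasp_force: 87.8
```

Call:
send_rows --targets '[{"xyz": [0,0,-0.02],"delta_rot": [0,0,0],"gripper": 0},{"xyz": [0,0,-0.02],"delta_rot": [0,0,0],"gripper": 45},{"xyz": [0,0,-0.02],"delta_rot": [0,0,0],"gripper": 45},{"xyz": [0,0,-0.02],"delta_rot": [0,0,0],"gripper": 45},{"xyz": [0,0,-0.3],"delta_rot": [0,0,0],"gripper": 45},{"xyz": [0,0,-0.6],"delta_rot": [0,0,0],"gripper": 45},{"xyz": [0,0,-0.72],"delta_rot": [0,0,0],"gripper": 45},{"xyz": [0,0,-0.72],"delta_rot": [0,0,0],"gripper": 45}]'

```text
time: 23.6
tcp_pos: [0.5078, 0.1901, 0.2169]
ee_rot: [179.9, 0.0, 115.0]
wrist_force: [-0.3, 0.5, -0.4]
opening: 0.0387
grasp_force: 0.0
```

```bash
python3 - <<'E'
from h import *
s=r.sense();print(s['tcp_pos'],s['ee_rot'])
p=PAN['D'];legs((.54,.03,.215,105),(.57,-.15,.215,82),(*p,.21,65.05))
S=SLOT[0];legs((*p,.215,65.05),(.545,-.15,.225,88),(.48,.02,.225,107),(*S,.17,115),start=(*p,.071,65.05))
E
```

```text
[0.50775105 0.19008483 0.21690199] [1.79853099e+02 5.97862443e-03 1.14977722e+02]
(0.54, 0.03, 0.215, 105) xyz [-0.794 -0.192  0.009] rot 0.055417751184597956 rows 2.612989780801824
(0.57, -0.15, 0.215, 82) xyz [-0.908 -0.088 -0.   ] rot 0.12776958831417357 rows 2.9197260145431447
(0.6025, -0.3258, 0.21, 65.05) xyz [-0.848  0.283  0.025] rot 0.09415606433316528 rows 2.8615806541140856
(0.6025, -0.3258, 0.215, 65.05) xyz [ 0.    0.   -0.72] rot 0.0 rows 2.3040000000000003
(0.545, -0.15, 0.225, 88) xyz [ 0.676 -0.631 -0.05 ] rot -0.12751494040522654 rows 2.963755023614468
(0.48, 0.02, 0.225, 107) xyz [ 0.838 -0.354 -0.   ] rot -0.105551558258545 rows 2.9120439557122073
(0.4533, 0.1647, 0.17, 115) xyz [0.731 0.084 0.275] rot -0.04443606011125718 rows 2.5133744010791546
```

Call:
send_rows --targets '[{"xyz": [-0.794,-0.192,0.009],"delta_rot": [0,0,0.0554],"gripper": 45},{"xyz": [-0.794,-0.192,0.009],"delta_rot": [0,0,0.0554],"gripper": 45},{"xyz": [-0.794,-0.192,0.009],"delta_rot": [0,0,0.0554],"gripper": 45}]'

```text
time: 23.98
tcp_pos: [0.5394, 0.0266, 0.2126]
ee_rot: [-179.9, 0.0, 104.9]
wrist_force: [0.3, 0.0, -0.5]
opening: 0.0386
grasp_force: 0.0
```

Call:
send_rows --targets '[{"xyz": [-0.908,-0.088,0],"delta_rot": [0,0,0.1278],"gripper": 45},{"xyz": [-0.908,-0.088,0],"delta_rot": [0,0,0.1278],"gripper": 45},{"xyz": [-0.908,-0.088,0],"delta_rot": [0,0,0.1278],"gripper": 45}]'

```text
time: 24.35
tcp_pos: [0.5693, -0.1524, 0.2127]
ee_rot: [-179.9, 0.0, 81.8]
wrist_force: [1.3, -0.2, 0.5]
opening: 0.0384
grasp_force: 0.0
```

Call:
send_rows --targets '[{"xyz": [-0.848,0.283,0.025],"delta_rot": [0,0,0.0942],"gripper": 45},{"xyz": [-0.848,0.283,0.025],"delta_rot": [0,0,0.0942],"gripper": 45},{"xyz": [-0.848,0.283,0.025],"delta_rot": [0,0,0.0942],"gripper": 45},{"xyz": [-0.848,0.283,0.025],"delta_rot": [0,0,0.0942],"gripper": 45},{"xyz": [-0.848,0.283,0.025],"delta_rot": [0,0,0.0942],"gripper": 45}]'

```text
time: 24.98
tcp_pos: [0.6019, -0.3253, 0.2075]
ee_rot: [-179.9, -0.0, 65.1]
wrist_force: [-0.7, 0.7, 0.5]
opening: 0.0388
grasp_force: 0.0
```

```bash
python3 - <<'E'
from h import *
p=PAN['D'];legs((*p,.071,65.05))
E
```

```text
(0.6025, -0.3258, 0.071, 65.05) xyz [-0.002  0.005  0.682] rot 0.00022281692032865349 rows 2.183808520601934
```

Call:
send_rows --targets '[{"xyz": [0,0.003,0.25],"delta_rot": [0,0,0],"gripper": 45},{"xyz": [0,0.003,0.5],"delta_rot": [0,0,0],"gripper": 45},{"xyz": [0,0.003,0.682],"delta_rot": [0,0,0],"gripper": 45},{"xyz": [0,0.003,0.682],"delta_rot": [0,0,0],"gripper": 45},{"xyz": [0,0.003,0.682],"delta_rot": [0,0,0],"gripper": 0},{"xyz": [0,0.003,0.682],"delta_rot": [0,0,0],"gripper": 0},{"xyz": [0,0.003,0.682],"delta_rot": [0,0,0],"gripper": 0},{"xyz": [0,0.003,0.682],"delta_rot": [0,0,0],"gripper": 0},{"xyz": [0,0.003,0.682],"delta_rot": [0,0,0],"gripper": 0}]'

```text
time: 26.1
tcp_pos: [0.6036, -0.3263, 0.0746]
ee_rot: [179.8, -0.0, 65.1]
wrist_force: [-1.4, 0.9, 8.3]
opening: 0.0097
grasp_force: 78.9
```

Call:
send_rows --targets '[{"xyz": [0,0,-0.3],"delta_rot": [0,0,0],"gripper": 0},{"xyz": [0,0,-0.6],"delta_rot": [0,0,0],"gripper": 0},{"xyz": [0,0,-0.72],"delta_rot": [0,0,0],"gripper": 0}]'

```text
time: 26.48
tcp_pos: [0.6036, -0.3265, 0.2216]
ee_rot: [179.7, -0.0, 65.1]
wrist_force: [-0.1, 0.4, -1.2]
opening: 0.0098
grasp_force: 78.9
```

Call:
send_rows --targets '[{"xyz": [0.676,-0.631,-0.05],"delta_rot": [0,0,-0.1275],"gripper": 0},{"xyz": [0.676,-0.631,-0.05],"delta_rot": [0,0,-0.1275],"gripper": 0},{"xyz": [0.676,-0.631,-0.05],"delta_rot": [0,0,-0.1275],"gripper": 0}]'

```text
time: 26.85
tcp_pos: [0.5445, -0.1486, 0.2279]
ee_rot: [179.9, 0.0, 88.2]
wrist_force: [1.7, 0.3, -0.6]
opening: 0.0094
grasp_force: 78.9
```

Call:
send_rows --targets '[{"xyz": [0.838,-0.354,0],"delta_rot": [0,0,-0.1056],"gripper": 0},{"xyz": [0.838,-0.354,0],"delta_rot": [0,0,-0.1056],"gripper": 0},{"xyz": [0.838,-0.354,0],"delta_rot": [0,0,-0.1056],"gripper": 0}]'

```text
time: 27.22
tcp_pos: [0.4796, 0.0213, 0.2277]
ee_rot: [179.9, 0.0, 107.2]
wrist_force: [0.9, 0.4, -1.1]
opening: 0.0094
grasp_force: 78.9
```

Call:
send_rows --targets '[{"xyz": [0.731,0.084,0.1],"delta_rot": [0,0,-0.0444],"gripper": 0},{"xyz": [0.731,0.084,0.1],"delta_rot": [0,0,-0.0444],"gripper": 0},{"xyz": [0.731,0.084,0.2],"delta_rot": [0,0,-0.0444],"gripper": 0},{"xyz": [0.731,0.084,0.275],"delta_rot": [0,0,-0.0444],"gripper": 0},{"xyz": [0.731,0.084,0.275],"delta_rot": [0,0,-0.0444],"gripper": 0},{"xyz": [0.731,0.084,0.275],"delta_rot": [0,0,-0.0444],"gripper": 0}]'

```text
time: 27.98
tcp_pos: [0.454, 0.1641, 0.1724]
ee_rot: [179.9, 0.0, 115.0]
wrist_force: [-0.6, 0.1, -0.8]
opening: 0.0094
grasp_force: 78.9
```

```bash
python3 - <<'E'
from h import *
legs((*SLOT[0],.072,115))
E
```

```text
(0.4533, 0.1647, 0.072, 115) xyz [ 0.005 -0.003  0.502] rot -0.00012732395447351627 rows 1.607147259619878
```

Call:
send_rows --targets '[{"xyz": [0.003,-0.002,0.15],"delta_rot": [0,0,0],"gripper": 0},{"xyz": [0.003,-0.002,0.25],"delta_rot": [0,0,0],"gripper": 0},{"xyz": [0.003,-0.002,0.32],"delta_rot": [0,0,0],"gripper": 0},{"xyz": [0.003,-0.002,0.37],"delta_rot": [0,0,0],"gripper": 0},{"xyz": [0.003,-0.002,0.41],"delta_rot": [0,0,0],"gripper": 0},{"xyz": [0.003,-0.002,0.45],"delta_rot": [0,0,0],"gripper": 0},{"xyz": [0.003,-0.002,0.48],"delta_rot": [0,0,0],"gripper": 0},{"xyz": [0.003,-0.002,0.497],"delta_rot": [0,0,0],"gripper": 0},{"xyz": [0.003,-0.002,0.497],"delta_rot": [0,0,0],"gripper": 0}]'

```text
time: 29.1
tcp_pos: [0.4555, 0.1654, 0.0754]
ee_rot: [179.6, 0.0, 115.0]
wrist_force: [-3.9, -1.9, 60.7]
opening: 0.0096
grasp_force: 89.9
```

Call:
send_rows --targets '[{"xyz": [0,0,-0.02],"delta_rot": [0,0,0],"gripper": 0},{"xyz": [0,0,-0.02],"delta_rot": [0,0,0],"gripper": 45},{"xyz": [0,0,-0.02],"delta_rot": [0,0,0],"gripper": 45},{"xyz": [0,0,-0.02],"delta_rot": [0,0,0],"gripper": 45},{"xyz": [0,0,-0.3],"delta_rot": [0,0,0],"gripper": 45},{"xyz": [0,0,-0.6],"delta_rot": [0,0,0],"gripper": 45},{"xyz": [0,0,-0.95],"delta_rot": [0,0,0],"gripper": 80},{"xyz": [0,0,-0.95],"delta_rot": [0,0,0],"gripper": 80}]'

```text
time: 30.1
tcp_pos: [0.4538, 0.1651, 0.2652]
ee_rot: [179.7, 0.0, 115.0]
wrist_force: [0.6, 0.4, -1.2]
opening: 0.068
grasp_force: 0.0
```

```bash
python3 - <<'E'
from h import *
import cv2
s=r.sense();print(s['tcp_pos'],s['ee_rot'])
legs((.50,.02,.26,115))
t=imaging.capture('top')[:,:,::-1];s=imaging.capture('side')[:,:,::-1]
a=cv2.resize(t[140:260,195:355],(640,480),interpolation=cv2.INTER_CUBIC); cv2.imwrite('pics/s2.png',np.vstack([cv2.resize(s[180:280,190:370],(480,267),interpolation=cv2.INTER_CUBIC),cv2.resize(t[140:250,195:355],(480,330),interpolation=cv2.INTER_CUBIC)]))
E
```

```text
[0.45380212 0.16507819 0.26523825] [1.79698487e+02 9.38375057e-03 1.14992408e+02]
(0.5, 0.02, 0.26, 115) xyz [-0.755 -0.097  0.026] rot -3.183098861837907e-05 rows 2.43753918088775
```

View pics/s2.png

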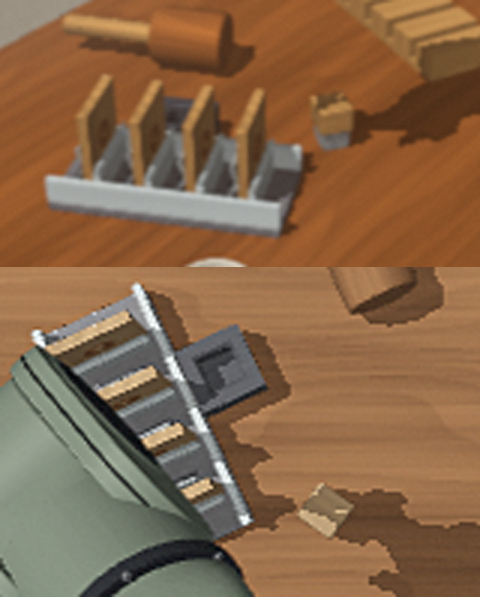

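All four panels stand in the rack and the plug is still standing near top (300,219). Next is the plug, which I'll look at from close by.

Call:
send_rows --targets '[{"xyz": [-0.66,-0.28,0],"delta_rot": [0,0,-0.1],"gripper": 80},{"xyz": [-0.66,-0.28,0],"delta_rot": [0,0,-0.15],"gripper": 80},{"xyz": [-0.66,-0.28,0],"delta_rot": [0,0,-0.15],"gripper": 80},{"xyz": [-0.66,-0.28,0],"delta_rot": [0,0,-0.15],"gripper": 80},{"xyz": [-0.66,-0.28,0],"delta_rot": [0,0,-0.15],"gripper": 80}]'

```text
time: 30.82
tcp_pos: [0.4577, 0.022, 0.2612]
ee_rot: [-180.0, -0.1, 142.0]
wrist_force: [0.7, -0.9, -0.3]
opening: 0.0684
grasp_force: 0.0
```

```bash
python3 - <<'E'
from h import *
import cv2,pickle
s=r.sense();c=imaging.calibration('wrist');im=imaging.capture('wrist')[:,:,::-1]
print(s['tcp_pos'],s['ee_rot'],proj(c,[(.447,.017,.06)]))
pickle.dump(c,open('w4.pkl','wb'));cv2.imwrite('pics/w4f.png',im)
u,v=proj(c,[(.447,.017,.06)])[0].astype(int);x0=max(u-80,0);y0=max(v-60,0);print(x0,y0)
cv2.imwrite('pics/w4.png',cv2.resize(im[y0:y0+120,x0:x0+160],(800,600),interpolation=cv2.INTER_CUBIC))
E
```

```text
[0.45768103 0.02198988 0.26118353] [-1.79979761e+02 -7.93780161e-02  1.41974395e+02] [[305.57916654 157.9268703 ]]
225 97
```

View pics/w4.png

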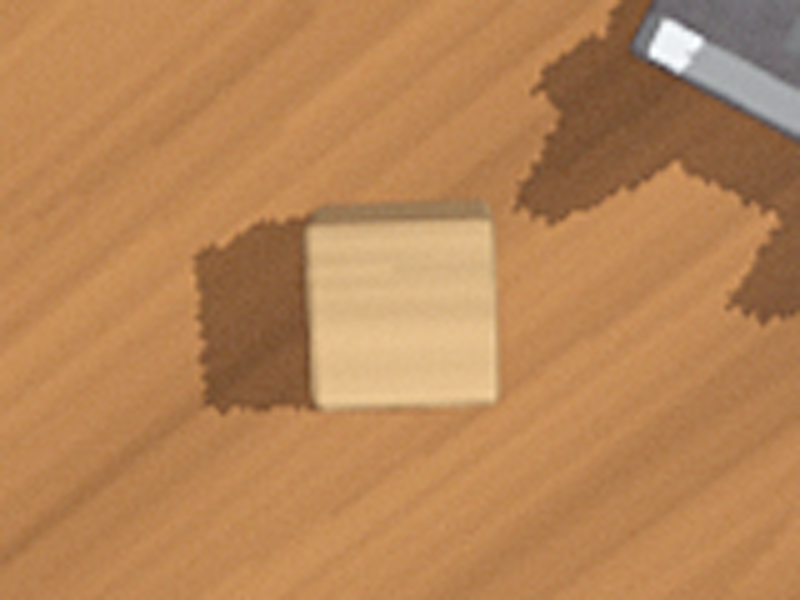

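Wrist crop: the plug head's top face has corners at (307,222), (493,218), (497,404) and (315,410), nearly aligned with the tool.

```bash
python3 - <<'E'
from h import *
import pickle
c=pickle.load(open('w4.pkl','rb'))
w=np.array([back(c,u,.06) for u in crop([(307,222),(493,218),(497,404),(315,410)],225,97,5)]);m=w.mean(0);a=w[0]+w[1]-w[2]-w[3];b=w[1]+w[2]-w[0]-w[3]
print(m,np.degrees(np.arctan2(a[1],a[0])),np.degrees(np.arctan2(b[1],b[0])),np.linalg.norm(a)/2,np.linalg.norm(b)/2)
legs((m[0],m[1],.10,141.5),(m[0],m[1],.028,141.5))
E
```

```text
[0.448217   0.01550185 0.06      ] 143.26369561455184 53.56113809772767 0.04149374473517886 0.040297833030416806
(np.float64(0.4482170016826899), np.float64(0.015501847930871851), 0.1, 141.5) xyz [ 0.016 -0.056  0.807] rot 0.002864788975654116 rows 2.588778844579863
(np.float64(0.4482170016826899), np.float64(0.015501847930871851), 0.028, 141.5) xyz [ 0.   -0.    0.36] rot 0.0 rows 1.1519999999999997
```

Call:
send_rows --targets '[{"xyz": [0.016,-0.056,0.4],"delta_rot": [0,0,-0.008],"gripper": 80},{"xyz": [0.016,-0.056,0.7],"delta_rot": [0,0,-0.008],"gripper": 80},{"xyz": [0.016,-0.056,0.8],"delta_rot": [0,0,-0.008],"gripper": 80},{"xyz": [0.016,-0.056,0.8],"delta_rot": [0,0,-0.008],"gripper": 80},{"xyz": [0.016,-0.056,0.8],"delta_rot": [0,0,-0.008],"gripper": 80}]'

```text
time: 31.5
tcp_pos: [0.4491, 0.0151, 0.1031]
ee_rot: [179.9, 0.1, 143.5]
wrist_force: [-0.9, -0.8, -0.0]
opening: 0.0683
grasp_force: 0.0
```

Call:
send_rows --targets '[{"xyz": [0,0,0.2],"delta_rot": [0,0,0],"gripper": 80},{"xyz": [0,0,0.36],"delta_rot": [0,0,0],"gripper": 80},{"xyz": [0,0,0.36],"delta_rot": [0,0,0],"gripper": 80},{"xyz": [0,0,0.36],"delta_rot": [0,0,0],"gripper": 80}]'

```text
time: 32.0
tcp_pos: [0.4494, 0.0145, 0.0316]
ee_rot: [179.9, 0.1, 143.4]
wrist_force: [0.2, -0.5, -0.3]
opening: 0.0684
grasp_force: 0.0
```

Call:
send_rows --targets '[{"xyz": [0,0,0],"delta_rot": [0,0,0],"gripper": 0},{"xyz": [0,0,0],"delta_rot": [0,0,0],"gripper": 0},{"xyz": [0,0,0],"delta_rot": [0,0,0],"gripper": 0},{"xyz": [0,0,0],"delta_rot": [0,0,0],"gripper": 0},{"xyz": [0,0,0],"delta_rot": [0,0,0],"gripper": 0},{"xyz": [0,0,0],"delta_rot": [0,0,0],"gripper": 0}]' --squeeze 60

```text
time: 32.75
tcp_pos: [0.4485, 0.0144, 0.0299]
ee_rot: [-180.0, -0.0, 143.5]
wrist_force: [-0.7, -0.6, -0.5]
opening: 0.0001
grasp_force: 0.0
```

```bash
python3 - <<'E'
from h import *
s=r.sense();print(s['tcp_pos'],s['ee_rot'],s['opening'],s['wrist_force'])
q=[.5349,.2028,np.radians(25.0)]
S=world(q,[(.020,-.098,0)])[0][:2];print(S)
p=s['tcp_pos'][:2];legs((*p,.14,143.4),(*S,.14,115),(*S,.055,115))
E
```

```text
[0.44849823 0.01441839 0.02989759] [-1.79998271e+02 -9.76406474e-03  1.43454172e+02] 8.466811376224306e-05 [-0.66980669 -0.61116212 -0.48011168]
[0.59444275 0.1224342 ]
(np.float64(0.44849822548549867), np.float64(0.014418387551699679), 0.14, 143.4) xyz [ 0.    -0.    -0.551] rot 0.0002864788975654116 rows 1.7616386166899802
(np.float64(0.5944427453913216), np.float64(0.1224342021052223), 0.14, 115) xyz [-0.264  0.869  0.   ] rot 0.15778621058130504 rows 2.9051003572261918
(np.float64(0.5944427453913216), np.float64(0.1224342021052223), 0.055, 115) xyz [-0.    -0.     0.425] rot 0.0 rows 1.3600000000000003
```

The fingers closed on nothing, so the plug must have moved. I'll raise the arm and look.

Call:
send_rows --targets '[{"xyz": [0,0,-0.3],"delta_rot": [0,0,0],"gripper": 0},{"xyz": [0,0,-0.6],"delta_rot": [0,0,0],"gripper": 0},{"xyz": [0,0,-0.9],"delta_rot": [0,0,0],"gripper": 0},{"xyz": [0,0,-1],"delta_rot": [0,0,0],"gripper": 80},{"xyz": [0,0,-1],"delta_rot": [0,0,0],"gripper": 80},{"xyz": [0,0,-1],"delta_rot": [0,0,0],"gripper": 80}]'

```text
time: 33.5
tcp_pos: [0.4482, 0.0142, 0.2291]
ee_rot: [-180.0, -0.0, 143.5]
wrist_force: [0.2, 0.1, -0.4]
opening: 0.054
grasp_force: 0.0
```

```bash
python3 - <<'E'
from h import *
import cv2,pickle
s=r.sense();c=imaging.calibration('wrist');im=imaging.capture('wrist')[:,:,::-1]
print(s['tcp_pos'],s['ee_rot'])
pickle.dump(c,open('w5.pkl','wb'));cv2.imwrite('pics/w5.png',im)
E
```

```text
[0.44822698 0.01422962 0.22911749] [-1.79955075e+02 -4.96332057e-02  1.43452761e+02]
```

View pics/w5.png

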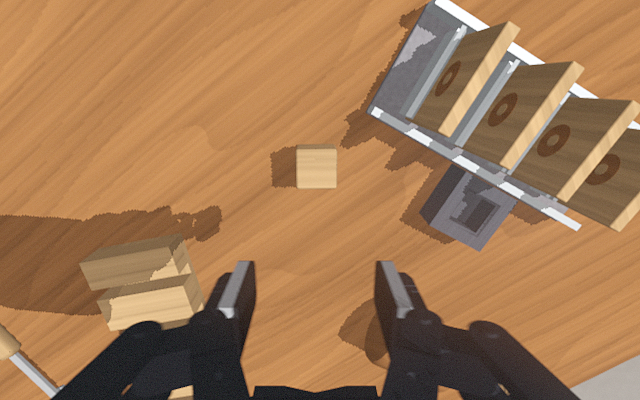

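```bash
python3 - <<'E'
from h import *
import pickle,cv2
c=pickle.load(open('w5.pkl','rb'))
w=np.array([back(c,u,.06) for u in [(297,150),(336,150),(336,188),(298,188)]]);m=w.mean(0);print(w,m)
o=-np.array(c['R']).T@c['t'];print('cam',o)
c4=pickle.load(open('w4.pkl','rb'));print('cam4',-np.array(c4['R']).T@c4['t'])
im=cv2.imread('pics/w5.png');g=cv2.cvtColor(im,cv2.COLOR_BGR2HSV)[150-20:210,270:350]
t=imaging.capture('top')[:,:,::-1];ct=imaging.calibration('top')
cv2.imwrite('pics/t5.png',t);print(proj(ct,[(.448,.0155,.06),m]))
c1=pickle.load(open('w1.pkl','rb'));o1=-np.array(c1['R']).T@c1['t'];print('cam1',o1)
E
```

```text
[[ 0.42152033  0.01138798  0.06      ]
 [ 0.44457897  0.04249918  0.06      ]
 [ 0.47659173  0.01971208  0.06      ]
 [ 0.45331273 -0.01170743  0.06      ]] [0.44900094 0.01547295 0.06      ]
cam [0.38209379 0.06326516 0.40673552]
cam4 [0.39289914 0.07259546 0.43883878]
[[303.78391225 220.41809555]
 [303.79171908 220.0845097 ]]
cam1 [ 0.49434746 -0.18942022  0.47668256]
```

```bash
python3 - <<'E'
from h import *
import cv2
s=imaging.capture('side')[:,:,::-1];t=cv2.imread('pics/t5.png');w=imaging.capture('wrist')[:,:,::-1]
cs=imaging.calibration('side');print(proj(cs,[(.449,.0155,0),(.449,.0155,.06)]))
f=lambda im,x,y,a,b:cv2.resize(im[y:y+b,x:x+a],(400,300),interpolation=cv2.INTER_CUBIC)
cv2.imwrite('pics/m.png',np.vstack([np.hstack([f(s,270,180,100,75),f(t,260,180,80,60)]),np.hstack([f(w,240,110,160,120),f(s,150,100,320,240)])]))
q=r.sense();print(q['opening'],q['tcp_pos'],q['time'])
E
```

```text
[[313.67456503 232.8377805 ]
 [313.87022784 217.65808232]]
0.06843650063193175 [0.44829755 0.01446362 0.22927568] 33.7
```

View pics/m.png

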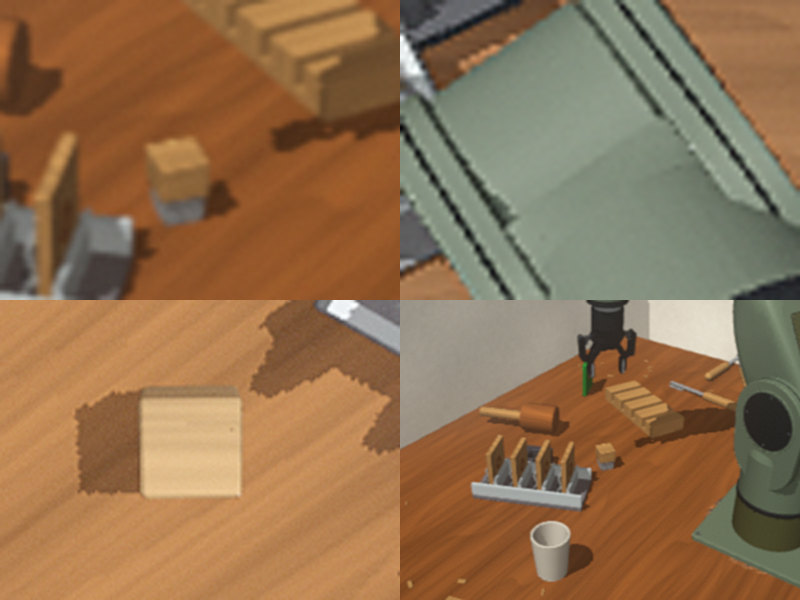

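The plug is upright at its measured spot (side crop foot at (180,220), matching the projection), so the miss is unexplained. I'll retry, closing in stages with readings.

Call:
send_rows --targets '[{"xyz": [0,-0.003,0.3],"delta_rot": [0,0,0],"gripper": 80},{"xyz": [0,-0.003,0.6],"delta_rot": [0,0,0],"gripper": 80},{"xyz": [0,-0.003,0.8],"delta_rot": [0,0,0],"gripper": 80},{"xyz": [0,-0.003,1],"delta_rot": [0,0,0],"gripper": 80},{"xyz": [0,-0.003,1],"delta_rot": [0,0,0],"gripper": 80},{"xyz": [0,-0.003,1],"delta_rot": [0,0,0],"gripper": 80}]'

```text
time: 34.45
tcp_pos: [0.4485, 0.0141, 0.031]
ee_rot: [180.0, 0.0, 143.5]
wrist_force: [0.4, -0.5, 0.2]
opening: 0.0681
grasp_force: 0.0
```

Call:
send_rows --targets '[{"xyz": [0,0,0],"delta_rot": [0,0,0],"gripper": 40},{"xyz": [0,0,0],"delta_rot": [0,0,0],"gripper": 40},{"xyz": [0,0,0],"delta_rot": [0,0,0],"gripper": 40}]'

```text
time: 34.83
tcp_pos: [0.4484, 0.0138, 0.0303]
ee_rot: [180.0, 0.0, 143.4]
wrist_force: [-0.4, 0.4, -0.7]
opening: 0.0343
grasp_force: 0.0
```

```bash
python3 - <<'E'
from h import *
import cv2
q=r.sense();print(q['opening'],q['tcp_pos'],q['grasp_force'],q['wrist_force'])
s=imaging.capture('side')[:,:,::-1];w=imaging.capture('wrist')[:,:,::-1]
f=lambda im,x,y,a,b:cv2.resize(im[y:y+b,x:x+a],(400,300),interpolation=cv2.INTER_CUBIC)
cv2.imwrite('pics/m2.png',np.hstack([f(s,270,180,100,75),f(w,160,160,320,240)]))
E
```

```text
0.03434966707764365 [0.44839481 0.01382134 0.03030287] 0.0 [-0.43949236  0.36794613 -0.71280784]
```

View pics/m2.png

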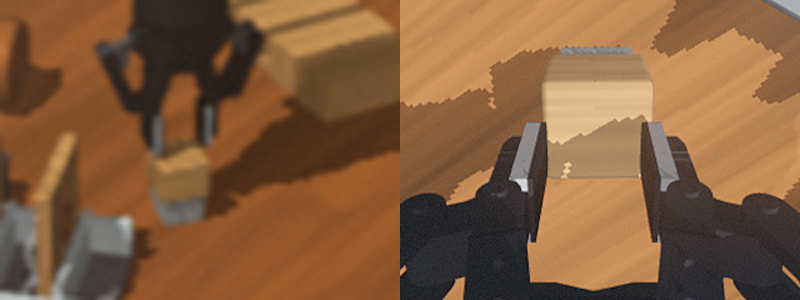

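```bash
python3 - <<'E'
from h import *
c=imaging.calibration('wrist');q=r.sense();R=Ro.from_euler('xyz',q['ee_rot'],degrees=True)
print('cam',R.inv().apply(-np.array(c['R']).T@c['t']-q['tcp_pos']))
for z in (0,-.02,-.04): print(z,proj(c,q['tcp_pos']+R.apply([(0,-.017,z),(0,.017,z)])))
for z in (.06,.05,.04):
  w=np.array([back(c,u,z) for u in [(274.4,225.6),(361.6,225.6),(358,302),(278,302)]]);print(z,R.inv().apply(w-q['tcp_pos']).round(4).tolist(),w.mean(0))
E
```

```text
cam [ 8.24817001e-02 -1.22723944e-04 -1.77531973e-01]
0 [[284.64545085 240.20738701]
 [345.92765974 240.21057359]]
-0.02 [[281.37020488 257.12527963]
 [349.25243316 257.13128809]]
-0.04 [[277.30439442 278.12673898]
 [353.37985759 278.13692109]]
0.06 [[0.0212, -0.0186, -0.0299], [0.0212, 0.021, -0.0299], [-0.0195, 0.021, -0.0299], [-0.0195, -0.0184, -0.0299]] [0.448351   0.01538877 0.06      ]
0.05 [[0.017, -0.0199, -0.0199], [0.017, 0.0225, -0.0199], [-0.0264, 0.0224, -0.0199], [-0.0264, -0.0196, -0.0199]] [0.45285137 0.0121724  0.05      ]
0.04 [[0.0129, -0.0211, -0.0099], [0.0129, 0.0239, -0.0099], [-0.0333, 0.0239, -0.0099], [-0.0333, -0.0208, -0.0099]] [0.45735175 0.00895603 0.04      ]
```

The image shows the fingertips resting above the plug head. They sit about 30 mm higher than the TCP reading implies, so I'll open, go lower in steps and watch the force.

Call:
send_rows --targets '[{"xyz": [0,0,-0.05],"delta_rot": [0,0,0],"gripper": 80},{"xyz": [0,0,-0.05],"delta_rot": [0,0,0],"gripper": 80},{"xyz": [0,0,-0.05],"delta_rot": [0,0,0],"gripper": 80},{"xyz": [0,0,0.05],"delta_rot": [0,0,0],"gripper": 80},{"xyz": [0,0,0.1],"delta_rot": [0,0,0],"gripper": 80},{"xyz": [0,0,0.1],"delta_rot": [0,0,0],"gripper": 80}]'

```text
time: 35.67
tcp_pos: [0.4479, 0.0141, 0.0095]
ee_rot: [-180.0, -0.0, 143.5]
wrist_force: [-0.5, 0.1, 0.6]
opening: 0.0684
grasp_force: 0.0
```

Call:
send_rows --targets '[{"xyz": [0,0,0],"delta_rot": [0,0,0],"gripper": 40},{"xyz": [0,0,0],"delta_rot": [0,0,0],"gripper": 40},{"xyz": [0,0,0],"delta_rot": [0,0,0],"gripper": 40},{"xyz": [0,0,0],"delta_rot": [0,0,0],"gripper": 40}]'

```text
time: 36.17
tcp_pos: [0.4485, 0.0139, 0.0106]
ee_rot: [180.0, 0.0, 143.4]
wrist_force: [-1.5, 0.3, 10.6]
opening: 0.041
grasp_force: 59.0
```

```bash
python3 - <<'E'
from h import *
s=r.sense();S=(.5946,.1223)
legs((.4485,.0141,.12,143.45),(*S,.12,115),(*S,.06,115),start=(.4485,.0141,.0095,143.45))
E
```

```text
(0.4485, 0.0141, 0.12, 143.45) xyz [ 0.     0.    -0.552] rot 0.0 rows 1.7679999999999996
(0.5946, 0.1223, 0.12, 115) xyz [-0.265  0.87   0.   ] rot 0.15804085849025207 rows 2.908853244837216
(0.5946, 0.1223, 0.06, 115) xyz [-0.  -0.   0.3] rot 0.0 rows 0.96
```

Call:
send_rows --targets '[{"xyz": [0,0,-0.2],"delta_rot": [0,0,0],"gripper": 40},{"xyz": [0,0,-0.4],"delta_rot": [0,0,0],"gripper": 40},{"xyz": [0,0,-0.552],"delta_rot": [0,0,0],"gripper": 40},{"xyz": [0,0,-0.552],"delta_rot": [0,0,0],"gripper": 40}]'

```text
time: 36.67
tcp_pos: [0.4489, 0.0136, 0.122]
ee_rot: [179.9, 0.1, 143.4]
wrist_force: [-0.6, 0.3, -3.0]
opening: 0.0407
grasp_force: 63.4
```

Call:
send_rows --targets '[{"xyz": [-0.09,0.29,0],"delta_rot": [0,0,0.05],"gripper": 40},{"xyz": [-0.18,0.55,0],"delta_rot": [0,0,0.1],"gripper": 40},{"xyz": [-0.265,0.8,0],"delta_rot": [0,0,0.158],"gripper": 40},{"xyz": [-0.265,0.87,0],"delta_rot": [0,0,0.158],"gripper": 40},{"xyz": [-0.265,0.87,0],"delta_rot": [0,0,0.158],"gripper": 40},{"xyz": [-0.265,0.87,0],"delta_rot": [0,0,0.158],"gripper": 40},{"xyz": [-0.265,0.87,0],"delta_rot": [0,0,0.158],"gripper": 40}]'

```text
time: 37.55
tcp_pos: [0.5941, 0.1212, 0.1203]
ee_rot: [-180.0, 0.0, 115.0]
wrist_force: [-0.3, -0.3, -1.7]
opening: 0.0399
grasp_force: 63.4
```

```bash
python3 - <<'E'
from h import *
import cv2
s=r.sense();print(s['tcp_pos'],s['ee_rot'],s['opening'],s['grasp_force'],s['wrist_force'])
legs((.5946,.1223,.06,115))
cv2.imwrite('pics/pl.png',imaging.capture('wrist')[:,:,::-1])
E
```

```text
[0.59413914 0.1212178  0.12033053] [-1.79983004e+02  1.95316442e-02  1.14976582e+02] 0.039936754229298474 63.39789390563965 [-0.34100906 -0.29835814 -1.74109534]
(0.5946, 0.1223, 0.06, 115) xyz [0.004 0.004 0.302] rot -0.00012732395447351627 rows 0.9654718553327036
```

Call:
send_rows --targets '[{"xyz": [0,0.002,0.2],"delta_rot": [0,0,0],"gripper": 40},{"xyz": [0,0.002,0.3],"delta_rot": [0,0,0],"gripper": 40},{"xyz": [0,0.002,0.35],"delta_rot": [0,0,0],"gripper": 40},{"xyz": [0,0.002,0.39],"delta_rot": [0,0,0],"gripper": 40},{"xyz": [0,0.002,0.39],"delta_rot": [0,0,0],"gripper": 40}]'

```text
time: 38.22
tcp_pos: [0.5948, 0.1222, 0.0424]
ee_rot: [180.0, -0.0, 115.0]
wrist_force: [-0.2, -1.3, -2.2]
opening: 0.0403
grasp_force: 63.3
```

Call:
send_rows --targets '[{"xyz": [0,0,0.03],"delta_rot": [0,0,0],"gripper": 40},{"xyz": [0,0,0.06],"delta_rot": [0,0,0],"gripper": 40},{"xyz": [0,0,0.085],"delta_rot": [0,0,0],"gripper": 40},{"xyz": [0,0,0.085],"delta_rot": [0,0,0],"gripper": 40}]'

```text
time: 38.72
tcp_pos: [0.5955, 0.1226, 0.026]
ee_rot: [179.9, 0.0, 115.0]
wrist_force: [-1.1, -1.0, 9.6]
opening: 0.0409
grasp_force: 66.0
```

Call:
send_rows --targets '[{"xyz": [0,0,0.01],"delta_rot": [0,0,0],"gripper": 40},{"xyz": [0,0,0.01],"delta_rot": [0,0,0],"gripper": 40}]'

```text
time: 38.98
tcp_pos: [0.5956, 0.1226, 0.0258]
ee_rot: [179.9, 0.1, 115.0]
wrist_force: [-13.8, -4.2, 44.6]
opening: 0.0407
grasp_force: 70.1
```

Call:
send_rows --targets '[{"xyz": [0,0,-0.01],"delta_rot": [0,0,0],"gripper": 40},{"xyz": [0,0,-0.01],"delta_rot": [0,0,0],"gripper": 80},{"xyz": [0,0,-0.01],"delta_rot": [0,0,0],"gripper": 80},{"xyz": [0,0,-0.01],"delta_rot": [0,0,0],"gripper": 80},{"xyz": [0,0,-0.2],"delta_rot": [0,0,0],"gripper": 80},{"xyz": [0,0,-0.5],"delta_rot": [0,0,0],"gripper": 80},{"xyz": [0,0,-0.8],"delta_rot": [0,0,0],"gripper": 80},{"xyz": [-0.4,0,-0.95],"delta_rot": [0,0,0],"gripper": 80},{"xyz": [-0.4,0,-0.95],"delta_rot": [0,0,0],"gripper": 80}]'

```text
time: 40.1
tcp_pos: [0.6298, 0.0466, 0.2146]
ee_rot: [179.9, 0.1, 114.8]
wrist_force: [-1.2, 1.4, -0.8]
opening: 0.0684
grasp_force: 0.0
```

```bash
python3 - <<'E'
from h import *
import cv2
s=r.sense();print(s['tcp_pos'],s['ee_rot'])
c=imaging.calibration('wrist');im=imaging.capture('wrist')[:,:,::-1];cv2.imwrite('pics/fin.png',im)
q=[.53515,.2025,np.radians(25.08)]
# head top edges: beech head vs model at z=.076; overlay difference by colour mask
hsv=cv2.cvtColor(im.copy(),cv2.COLOR_BGR2HSV)
a=.021
for z in(.076,.079,.086):
    print(z,proj(c,world(q,[(.0202+i*a,-.098+j*a,z) for i,j in((1,1),(1,-1),(-1,-1),(-1,1))])).round(1).tolist())
u,v=proj(c,world(q,[(.0202,-.098,.076)]))[0].astype(int)
print(u,v);cv2.imwrite('pics/fin2.png',cv2.resize(im[max(v-60,0):v+60,u-80:u+80],(800,600),interpolation=cv2.INTER_CUBIC))
for row in range(v-45,v+46,6): print(row,im[row,u-36:u+37:4,0].tolist())
print('vertical',im[v-50:v+51:2,u].tolist())
E
```

```text
[0.62983491 0.04655956 0.2146262 ] [1.79918338e+02 1.05304892e-01 1.14832959e+02]
0.076 [[339.8, 54.8], [338.9, 107.0], [290.7, 107.2], [289.3, 55.0]]
0.079 [[340.0, 54.5], [339.1, 107.2], [290.4, 107.5], [289.0, 54.7]]
0.086 [[340.6, 53.8], [339.7, 107.8], [289.9, 108.0], [288.4, 54.1]]
314 81
36 [241, 242, 192, 176, 173, 176, 175, 176, 173, 175, 185, 244, 244, 243, 244, 243, 244, 245, 247]
42 [120, 119, 92, 95, 90, 98, 92, 91, 90, 91, 120, 123, 119, 117, 126, 121, 122, 120, 121]
48 [120, 120, 79, 80, 81, 77, 80, 84, 102, 125, 122, 123, 127, 124, 126, 120, 126, 125, 132]
54 [121, 118, 116, 77, 78, 79, 78, 84, 116, 116, 118, 124, 123, 122, 124, 120, 123, 123, 127]
60 [122, 120, 113, 78, 133, 134, 136, 132, 139, 137, 135, 131, 136, 135, 136, 129, 126, 120, 116]
66 [124, 120, 126, 73, 128, 127, 125, 132, 132, 131, 129, 130, 132, 130, 132, 122, 123, 122, 122]
72 [123, 121, 75, 70, 130, 128, 130, 133, 130, 131, 131, 130, 132, 131, 130, 125, 119, 123, 127]
78 [120, 69, 82, 69, 132, 131, 130, 130, 129, 125, 130, 131, 130, 126, 132, 128, 123, 123, 124]
84 [118, 77, 80, 64, 136, 137, 140, 14
[... 827 characters left out ...]
 [125, 119, 118], [121, 116, 115], [120, 112, 113], [121, 114, 112], [118, 130, 152], [129, 175, 210], [131, 179, 215], [135, 184, 220], [134, 179, 215], [130, 178, 212], [129, 176, 211], [129, 176, 210], [132, 179, 214], [134, 182, 217], [136, 185, 219], [134, 180, 216], [130, 176, 213], [130, 177, 213], [133, 181, 218], [137, 188, 223], [140, 191, 226], [142, 189, 225], [141, 187, 222], [138, 185, 219], [136, 186, 219], [139, 186, 221], [135, 186, 221], [139, 188, 224], [145, 193, 227], [124, 174, 209], [88, 118, 145], [77, 75, 81], [79, 78, 84], [81, 77, 88], [83, 84, 87], [77, 74, 84], [80, 81, 89], [56, 85, 120], [59, 90, 131], [52, 88, 127], [56, 86, 128], [51, 80, 123], [49, 79, 121]]
```

```bash
python3 - <<'E'
from station import r
print(r.job_done())
E
```

```text
the job is handed in; nothing more can be done
None
```

I handed the job in at about 40 s on the robot clock: all four panels are pushed home in their own clip slots and the stop block is down to its head in the socket. The mallet, gouge and pot were left alone, and I have no verdict back from the judging.

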